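# Free the stuck stubs from the sample carousel

### The job

Some specimen stubs (orange tops) have stuck in the pockets of the sample carousel. Turn the carousel by its knob to bring each stuck stub to the front, slide the red pry bar over the brass fulcrum into the channel below it and lever it up with the bar until it stands proud, then stand the freed stubs upright in the white tray. When done, leave the carousel clicked in its home position (red mark towards the fulcrum), the bar lying flat, wholly on its green mat, and everything else where it is.

Things in the scene. Friction and masses are not known exactly. Their poses are not given: they have to be found in the camera images.
- carousel: Fixed grey base of a sample carousel. Origin under its centre, on the bench; z up; its -x axis is 'the front', roughly towards the robot, where the fulcrum stands. On it turns a round aluminium deck, 200 mm across, top at z 92 mm, with six round pockets, 34 mm wide, on a circle of radius 70 mm, 60 degrees apart
- front_pocket (a point): Centre of the floor of whichever pocket stands at the front (in a detent): z 70 mm, 22 mm below the deck's top, 70 mm from the carousel's axis. Below each pocket a radial channel, 20 mm wide, z 50 to 70 mm, runs in from the deck's rim (radius 100 mm) to radius 52 mm; the pocket's floor and the deck outside the pocket are open to it (slot 20 mm wide, up to the top). Axes as the carousel's base
- fulcrum (a point): Middle of the top line of the fulcrum: a fixed brass roller, 10 mm thick, lying crosswise between two steel uprights 26 mm apart (inside faces) that reach to z 74 mm. 122 mm in front of the carousel's axis, 60 mm over the bench. Same axes as the carousel's base: +x points from here to the carousel's axis
- knob (a point): Middle of the black bar-shaped grip on the deck's centre: 44 mm long, 14 mm wide, 30 mm high (reaching to 126 mm over the bench). It turns with the deck; x lies along the grip's length
- deck (a joint): Angle of the carousel's deck, rad, counter-clockwise seen from above, limits -2.45 and 2.45. 0 is home: the red mark on the deck by the knob points to the front, to the fulcrum. There is a detent every 60 degrees (1.047 rad) that draws the deck in from about 25 degrees either side (about 0.35 N m to turn past); in a detent one pocket stands exactly at the front
- bar_handle (a point): Centre of the pry bar's red handle: 100 mm long, 16 mm wide, 18 mm high. Axes of the bar: x along the bar towards the tip, z up when it lies flat. A flat steel blade 12 mm wide and 4 mm thick, flush with the handle's underside, runs on from the handle; the tip is 145 mm from this point. The whole bar weighs 150 g
- bar_tip (a point): Middle of the tip of the pry bar's blade (the end of the steel part)
- bar: The pry bar; origin on its underside, below the handle's centre
- mat: Green rubber mat, fixed, 240 x 100 x 3 mm (x, y, z), on which the bar lies. Origin at the centre of its underside
- tray: White loose tray, 160 x 100 mm (x, y) outside, 12 mm high, walls and floor 3 mm. Origin at the centre of its underside
- stub0_center (a point): Centre of a steel specimen stub with an orange top (may be absent): round, 32 mm wide, 21.6 mm high; a dark groove round it, the lowest 5 mm taper to 19 mm. z is its upright axis; this point lies 10.8 mm over its underside. At the start (deck home) its pocket is the one at the front. When stuck, its top is flush with the deck
- stub0: The same stub; origin at the centre of its underside. When stuck, two sprung jaws sit in its groove; 10 to 20 N from below lift it out of them. Once raised 8 mm or so the jaws close in below it and it stays (it may lean a little), about 12 mm proud of the deck, to be pulled straight up
- stub1_center (a point): Centre of a steel specimen stub with an orange top (may be absent): round, 32 mm wide, 21.6 mm high; a dark groove round it, the lowest 5 mm taper to 19 mm. z is its upright axis; this point lies 10.8 mm over its underside. At the start (deck home) its pocket is 60 degrees counter-clockwise (seen from above) from the front. When stuck, its top is flush with the deck
- stub1: The same stub; origin at the centre of its underside. When stuck, two sprung jaws sit in its groove; 10 to 20 N from below lift it out of them. Once raised 8 mm or so the jaws close in below it and it stays (it may lean a little), about 12 mm proud of the deck, to be pulled straight up
- stub2_center (a point): Centre of a steel specimen stub with an orange top (may be absent): round, 32 mm wide, 21.6 mm high; a dark groove round it, the lowest 5 mm taper to 19 mm. z is its upright axis; this point lies 10.8 mm over its underside. At the start (deck home) its pocket is 120 degrees counter-clockwise (seen from above) from the front. When stuck, its top is flush with the deck
- stub2: The same stub; origin at the centre of its underside. When stuck, two sprung jaws sit in its groove; 10 to 20 N from below lift it out of them. Once raised 8 mm or so the jaws close in below it and it stays (it may lean a little), about 12 mm proud of the deck, to be pulled straight up
- stub5_center (a point): Centre of a steel specimen stub with an orange top (may be absent): round, 32 mm wide, 21.6 mm high; a dark groove round it, the lowest 5 mm taper to 19 mm. z is its upright axis; this point lies 10.8 mm over its underside. At the start (deck home) its pocket is 60 degrees clockwise (seen from above) from the front. When stuck, its top is flush with the deck
- stub5: The same stub; origin at the centre of its underside. When stuck, two sprung jaws sit in its groove; 10 to 20 N from below lift it out of them. Once raised 8 mm or so the jaws close in below it and it stays (it may lean a little), about 12 mm proud of the deck, to be pulled straight up
- beaker: Bystander: clear plastic beaker, 54 mm wide, 62 mm high
- petri: Bystander: small white petri dish with lid, 58 mm wide, 15 mm high
- slides: Bystander: green card slide box, 35 x 86 x 29 mm
There are look-alikes about, which are no part of the job. Leave any turquoise look-alike of the stub0 alone.

How it is judged (in metres and radians):
On the way, in this order (a step that is already met when the one before it is completed fails the run):
1. a stub stands 6 mm or more proud in its pocket, the tip of the bar below it (((z of stub0_center in the frame of carousel above 0.0868 m and horizontal distance between stub0_center and bar_tip below 0.025 m and horizontal distance between stub0_center and front_pocket below 0.012 m) or (z of stub1_center in the frame of carousel above 0.0868 m and horizontal distance between stub1_center and bar_tip below 0.025 m and horizontal distance between stub1_center and front_pocket below 0.012 m) or (z of stub2_center in the frame of carousel above 0.0868 m and horizontal distance between stub2_center and bar_tip below 0.025 m and horizontal distance between stub2_center and front_pocket below 0.012 m) or (z of stub5_center in the frame of carousel above 0.0868 m and horizontal distance between stub5_center and bar_tip below 0.025 m and horizontal distance between stub5_center and front_pocket below 0.012 m))), for 0.05 s.
2. all the stubs that are present are out of the carousel, in the tray (x of stub0_center in the frame of tray between -0.074 and 0.074 m and y of stub0_center in the frame of tray between -0.044 and 0.044 m and z of each of stub0_center, stub1_center, stub2_center, stub5_center in the frame of tray below 0.021 m and x of stub1_center in the frame of tray between -0.074 and 0.074 m and y of stub1_center in the frame of tray between -0.044 and 0.044 m and x of stub2_center in the frame of tray between -0.074 and 0.074 m and y of stub2_center in the frame of tray between -0.044 and 0.044 m and x of stub5_center in the frame of tray between -0.074 and 0.074 m and y of stub5_center in the frame of tray between -0.044 and 0.044 m), for 0.1 s.
At the end, for the whole second after the job is handed in: every stub present stands upright (within 0.2 rad) on the tray's floor, at rest; the deck is home (within 0.08 rad); the bar lies flat on the mat with the handle's centre and the tip inside the mat's outline, at rest (all of step 2 and value of joint deck between -0.08 and 0.08 rad and x of bar_handle in the frame of mat between -0.12 and 0.12 m and y of bar_handle in the frame of mat between -0.05 and 0.05 m and x of bar_tip in the frame of mat between -0.122 and 0.122 m and y of bar_tip in the frame of mat between -0.052 and 0.052 m and z of bar_handle in the frame of mat below 0.022 m and linear speed of each of bar, stub0, stub1, stub2, stub5 below 0.02 m/s and z of each of stub0_center, stub1_center, stub2_center, stub5_center in the frame of tray above 0.005 m and angle between each of stub0_center, stub1_center, stub2_center, stub5_center's own z axis and vertical below 0.2 rad); the robot touches nothing.
It fails at once if the gripper works at a stub that has not been levered up ((z of stub0_center in the frame of carousel between 0.075 and 0.084 m and horizontal distance between stub0_center and carousel below 0.1 m and contact force between the fingers and stub0 above 5 N) or (z of stub1_center in the frame of carousel between 0.075 and 0.084 m and horizontal distance between stub1_center and carousel below 0.1 m and contact force between the fingers and stub1 above 5 N) or (z of stub2_center in the frame of carousel between 0.075 and 0.084 m and horizontal distance between stub2_center and carousel below 0.1 m and contact force between the fingers and stub2 above 5 N) or (z of stub5_center in the frame of carousel between 0.075 and 0.084 m and horizontal distance between stub5_center and carousel below 0.1 m and contact force between the fingers and stub5 above 5 N)).
It fails at once if a bystander is shoved away (3 cm) or tipped over (distance of any of beaker, petri, slides from where it was at the start of the episode above 0.03 m or angle between any of beaker, petri, slides's own z axis and vertical above 0.6 rad).
Of stub0, stub1, stub2, stub5 only 2 to 3 are there at a start; the rules pass over those that are not, and their reading is None.
At some moment in a run one of tray, bar may be knocked a few centimetres aside while the robot is not near it.
It also fails if it takes over 210 s, if anything falls off the work surface, if the arm or the gripper's body presses on something with over 40 N, if the wrist force passes 120 N, or if a joint passes its speed limit or range.

### The arm

A 6-joint arm with a two-finger parallel gripper is mounted at the origin on a cart in front of the work surface, level with it; the furniture and walls round the work are solid. World frame = base frame: x ahead of the robot, y to its left, z up, the work surface at z = 0. Lengths are in m, angles in degrees, forces in N, time in s.
With the tool pointing down it reaches from about 0.3 to 0.75 m from the base axis. Payload 8.5 kg.
Tool frame: the origin (TCP) lies on the centre line of the jaws, within the pads' length; the fingertips stand 19 mm ahead of it and the grasp point (between the pads) is the TCP (env.tcp_to_tips is the z of the fingertips in the tool frame, in m); z points along the fingers, y is the line along which they close (so a half turn about z gives the same grasp; the last joint's range is limited). The gripper opens to 85 mm and grips with 20 to 120 N. Pads are 22 mm wide; open, the fingers measure 114 mm over their backs; the gripper's body (76 mm by 85 mm) begins 54 mm behind the grasp point. The pads swing forward as they close: fully open they stand 13 mm farther back than shut.
Start: joints at [55.331, 21.807, 74.336, -0, 83.858, -12.336], TCP at [0.209, 0.509, 0.25] pointing down, gripper open.
Joint ranges: [-178.18, 178.18], [-50.72, 133.34], [12.68, 142.11], [-81.47, 261.47], [9.98, 163.14], [-165.26, 165.26]. Speed limits (degrees/s): [136.94, 136.94, 180, 180, 180, 180].

### API

Orientations are given as a 3x3 rotation matrix whose columns are the frame's x, y, z axes.
In Python, from rig import env gives the robot as it stands.
- The arm moves only by the tool servo_tool, never from a script. Its argument "steps" is a list of rows, each an object of numbers: "tx", "ty", "tz": the shift along the world's x, y, z in cm; "yaw": the turn about the world's z in degrees; "claw": the finger opening in cm, from 0 to 8.54. In form: [{"tx": .., "ty": .., "tz": .., "yaw": .., "claw": ..}, ...]. A call has 1 to 20 rows; each row shifts and turns the commanded pose from where the row before left it; what a row does not reach is not made up. A row lasts 1/10 s, in which the tool goes at most 50 mm and 8.59 degrees, less where a joint would pass 70% of its speed; a pose out of reach is approached as far as the arm can. A call with a gripper value outside its range is refused whole. The fingers move at their own pace and stop on an object; "newtons" is the grip in N (left out, the last holds). Time passes only in rows, so rows that do not move let the fingers close. It gives the time, the measured TCP pose, the force, the opening and the grip force at its end, in the units of the state.
- env.observe(): the state, without advancing time (a new reading comes with each control period).
- env.get_image(name): name is "side" or "top"; returns (picture, depth): 400x640x3 uint8, red, green, blue; 400x640 float32, m along the optical axis (not along the pixel's ray), 0 where there is no reading.
- env.camera_model(name): a dict with "fovy" (degrees; the focal length in pixels is half the picture's height over the tangent of half this angle, whatever the lens; pixels are square), "cx", "cy" (the principal point, pixels), "dist_coeffs" ([k1, k2, p1, p2, k3] as OpenCV has them; the pictures are not rectified), "T" (4x4, takes a point from camera to world coordinates). Camera axes: x right, y down, z forward; pixel columns grow to the right and rows downward; lengths in m; the calibration is good to about 2 mm. A picture is of the moment at which its call begins. camera_model takes no time and is no camera call.
- env.close_job(): hands the job in; it is judged then, once.
The state is a dict: "time_s": time; "q": joint angles; "qvel": joint speeds; "joint_efforts": joint torques, N m; "position": TCP position; "tool_rot": TCP orientation; "ft_force": force on the tool from outside, world axes, zero at the start; "wrist_torque": the same for the moment, N m; "grip_width": finger opening in m; "gripper_force": force on a finger pad.
Only numpy, scipy, OpenCV 4.12 (cv2) and the standard library are available. Lean on these libraries where they do the work, as an engineer would, in place of code of your own. Each camera call takes 0.05 s, during which the arm holds its last target. There are 200 camera calls.

## Working session

There is one attempt and no reset: what is moved stays moved. The work goes in short steps, Python scripts to look and compute and a tool call to move; the robot and the scene stay as the last step left them, time stands still between calls to the robot, and variables do not carry over. Pictures are saved under pics/ and viewed, at most 14 in all, crops included, and the job is handed in when it is done.

Besides the shell and the picture viewer there is one more tool, called after "Call:" as name([rows], argument=value, ...), one row to a line, values as JSON. servo_tool: Moves the arm, as the interface text tells. Its arguments: {"type":"object","properties":{"steps":{"type":"array"},"newtons":{"type":"number"}},"required":["steps"]}

```bash
mkdir -p pics; ls
cat > h.py <<'E'
import numpy as np, cv2
from rig import env
def cam(n):
    m=env.camera_model(n); f=200/np.tan(np.radians(m["fovy"]/2))
    K=np.array([[f,0,m["cx"]],[0,f,m["cy"]],[0,0,1]]); return K,np.array(m["dist_coeffs"],float),np.array(m["T"])
def ray(n,uv):
    K,d,T=cam(n); p=cv2.undistortPoints(np.array(uv,float).reshape(-1,1,2),K,d)[:,0]
    r=np.c_[p,np.ones(len(p))]@T[:3,:3].T; return T[:3,3],r
def onz(n,uv,z):
    o,r=ray(n,uv); return o+r*((z-o[2])/r[:,2])[:,None]
def pix(n,P):
    K,d,T=cam(n); R=T[:3,:3].T; P=np.array(P,float).reshape(-1,3)
    return cv2.projectPoints(P,cv2.Rodrigues(R)[0],-R@T[:3,3],K,d)[0][:,0]
def shot(n,name=None,crop=None,scale=1):
    im,dp=env.get_image(n)
    if name:
        o=im if crop is None else im[crop[1]:crop[3],crop[0]:crop[2]]
        cv2.imwrite("pics/"+name,cv2.resize(o[:,:,::-1],None,fx=scale,fy=scale,interpolation=cv2.INTER_CUBIC))
    return im,dp
E
python3 - <<'E'
from h import *
for n in("top","side"):
    im,d=shot(n,n+"0.png",scale=1.25); np.save(n+".npy",im); print(cam(n)[2].round(3).tolist(),cam(n)[0][0,0])
o=env.observe(); print(o)
E
```

```text
pics
[[-0.06, -0.978, 0.199, 0.43], [-0.998, 0.059, -0.011, -0.051], [-0.001, -0.2, -0.98, 0.93], [0.0, 0.0, 0.0, 1.0]] 400.7817226538948
[[0.995, -0.064, 0.071, 0.496], [-0.095, -0.636, 0.766, -0.805], [-0.004, -0.769, -0.639, 0.724], [0.0, 0.0, 0.0, 1.0]] 456.9619013251517
{'time_s': 0.1, 'q': array([ 5.53305376e+01,  2.18366756e+01,  7.43775299e+01,  8.94089479e-05,
        8.38580584e+01, -1.23350793e+01]), 'qvel': array([ 0.01003182, -0.11852175, -0.12360685,  0.03266561, -0.06949391,
        0.00425838]), 'joint_efforts': array([ 4.02594465e-03, -4.49221158e+01, -2.31659299e+01, -1.71687843e-04,
        3.63860141e-03,  5.45876594e-05]), 'position': array([0.2088694 , 0.50855041, 0.24979472]), 'tool_rot': array([[-9.24981680e-01,  3.80011020e-01, -7.18722813e-04],
       [ 3.80011603e-01,  9.24981139e-01, -1.03642297e-03],
       [ 2.70952896e-04, -1.23179527e-03, -9.99999205e-01]]), 'ft_force': array([-0.03283562, -0.66093865, -1.02537455]), 'wrist_torque': array([ 0.03307221, -0.00315735,  0.01209579]), 'gripper_force': 0.0, 'grip_width': 0.08554715644992432}
```

View pics/top0.png

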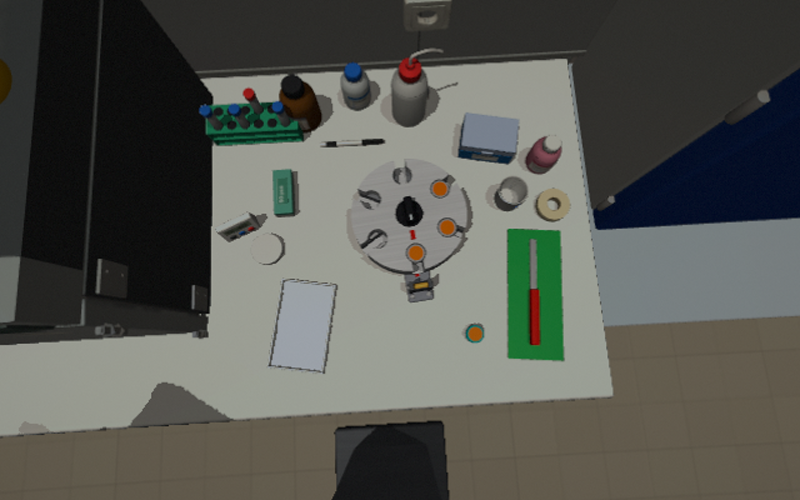

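View pics/side0.png

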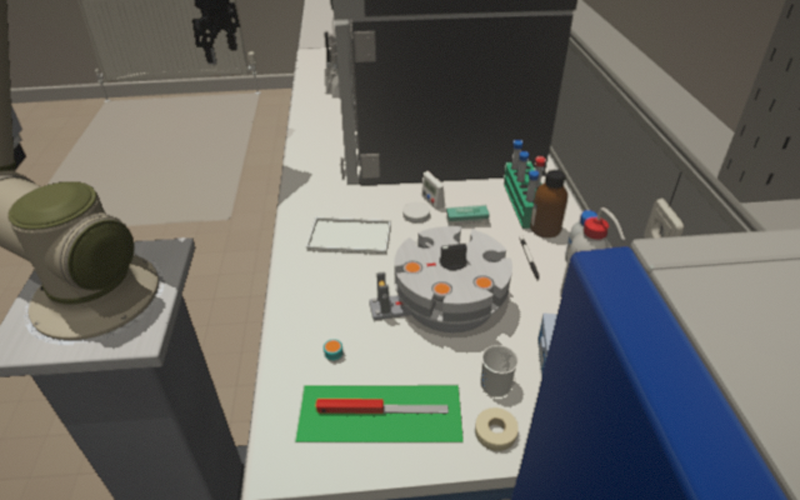

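The top view (800-px scale) shows three orange stubs in the carousel: front (416,253), +60° (447,228) and +120° (439,189), which are stub0, stub1 and stub2. The one on the bench at (475,333) has a turquoise body, so it's the look-alike. I leave that one alone. The bar lies on the mat at about (534,292) with its tip up (+x), and the tray is at (303,325).

```bash
cat > meas.py <<'E'
from h import *
def blobs(mask,amin):
    n,l,s,c=cv2.connectedComponentsWithStats(mask.astype(np.uint8)); return [(s[i,4],c[i],l==i) for i in range(1,n) if s[i,4]>=amin]
def hsv(im): return cv2.cvtColor(im,cv2.COLOR_RGB2HSV).astype(int)
def stubs(im,n="top",z=.092):
    h=hsv(im); m=(h[...,0]>6)&(h[...,0]<22)&(h[...,1]>150)&(h[...,2]>120)
    return [(a,c.round(1),onz(n,c,z)[0].round(4)) for a,c,_ in blobs(m,30)]
def bar(im):
    # red handle in top view: rect centre on top plane z=.021 ; returns centre, axis deg
    h=hsv(im); m=((h[...,0]<5)|(h[...,0]>174))&(h[...,1]>170)&(h[...,2]>60); m[:180]=0
    a,c,b=max(blobs(m,100),key=lambda t:t[0]); ys,xs=np.nonzero(b)
    P=onz("top",np.c_[xs,ys],.021)[:,:2]; (cx,cy),(w,hh),an=cv2.minAreaRect((P*1000).astype(np.float32))
    pc=P.mean(0); v=np.linalg.svd(P-pc)[2][0]; v*=np.sign(v[0]); return np.array([cx,cy])/1000,(w,hh),np.degrees(np.arctan2(v[1],v[0])),pc,c
def tray(im):
    h=hsv(im); m=(h[...,0]>100)&(h[...,0]<130)&(h[...,1]>15)&(h[...,2]>100); return m
E
python3 - <<'E'
from meas import *
im=np.load("top.npy")
for s in stubs(im): print(s)
print(bar(im))
# white tray pixels vs bench color
print(im[260,242],im[240,330],im[235,206],im[150,100*2])
h=hsv(im); m=(h[...,0]>50)&(h[...,0]<75)&(h[...,1]>150)
a,c,b=max(blobs(m,500),key=lambda t:t[0]); ys,xs=np.nonzero(b); P=onz("top",np.c_[xs,ys],.003)[:,:2]; print("mat",cv2.minAreaRect((P*1000).astype(np.float32)))
crop=np.hstack([im[110:260,270:400]]); cv2.imwrite("pics/c1.png",cv2.resize(crop[:,:,::-1],None,fx=4,fy=4,interpolation=cv2.INTER_CUBIC))
E
```

```text
(np.int32(89), array([351.5, 150.6]), array([ 0.6891, -0.1362,  0.092 ]))
(np.int32(97), array([357.2, 181.4]), array([ 0.6195, -0.1431,  0.092 ]))
(np.int32(100), array([332.4, 202. ]), array([ 0.5781, -0.0869,  0.092 ]))
(np.int32(90), array([379.9, 266.8]), array([ 0.4374, -0.1753,  0.092 ]))
(array([ 0.46250818, -0.29404996]), (15.2245454788208, 97.6917953491211), np.float64(-5.9482907920218), array([ 0.4623584 , -0.29418432]), array([427.17346939, 252.95238095]))
[155 161 169] [ 97  98 101] [156 159 149] [156 157 148]
mat ((506.39288330078125, -304.39129638671875), (97.76410675048828, 237.90289306640625), 84.27983856201172)
```

View pics/c1.png

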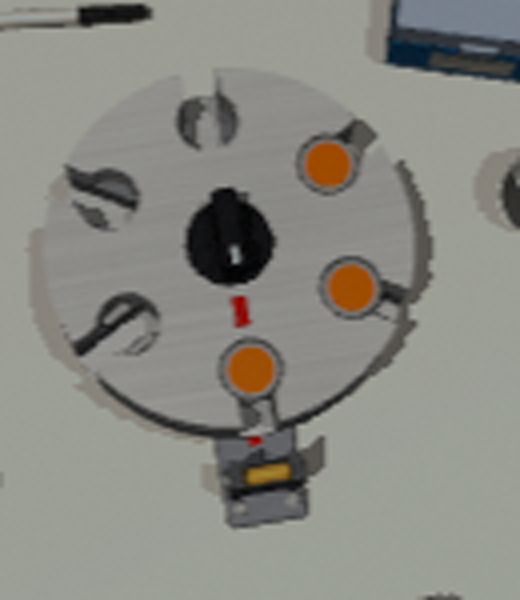

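The enlarged crop shows three plain orange stubs in steel pockets at crop (250,370), (350,288) and (327,163). The red mark points to the front, the knob's grip lies along the front-back line, and the brass roller is at (268,474). These three stubs fit the description.

Run:
```python
from meas import *
from scipy.optimize import least_squares as L
def fit(S):
    f=lambda p:np.concatenate([[p[0]+.07*np.cos(p[2]+a)-s[0],p[1]+.07*np.sin(p[2]+a)-s[1]] for a,s in zip(np.radians([180,240,300]),S)])
    r=L(f,[.65,-.08,.1]); return r.x[:2].round(4),np.degrees(r.x[2]).round(2),(r.fun*1000).round(1)
t=np.load("top.npy"); s=np.load("side.npy")
St=[x for x in stubs(t)]; print("top",fit([St[2][2],St[1][2],St[0][2]]))
for x in stubs(s,"side"): print(x)
q=stubs(s,"side"); q=[x for x in q if x[2][0]>.5 and x[2][1]<0]
q={min(range(3),key=lambda i:np.linalg.norm(St[i][2]-x[2])):x[2] for x in q}
print("side",fit([q[2],q[1],q[0]]))
print("roller",onz("top",[337,228.5],.06))
print("bar blade tip top",onz("top",[533/1.25,239/1.25],.007), "side tip",onz("side",[448/1.25,409/1.25],.007),"side handle ends",onz("side",[[317/1.25,404/1.25],[383/1.25,405/1.25]],.02))
# tray corners by hand-picked then white mask
h=hsv(t); 
m=cv2.inRange(t.astype(np.uint8),(0,0,0),(255,255,255)); b=t[...,2].astype(int)-t[...,0]; m=(b>8)&(t[...,2]>130); m[:, :200]=0;m[:215]=0;m[:,280:]=0
a,c,bb=max(blobs(m,300),key=lambda x:x[0]); ys,xs=np.nonzero(bb); P=onz("top",np.c_[xs,ys],.003)[:,:2]; print("tray",a,c,cv2.minAreaRect((P*1000).astype(np.float32)))
```

```text
top (array([ 0.6479, -0.0794]), np.float64(6.04), array([ 0.1,  0.1, -0.1, -0.3, -0.1,  0.2]))
(np.int32(51), array([329.7, 213.5]), array([ 0.5794, -0.0851,  0.092 ]))
(np.int32(58), array([386.5, 225.7]), array([ 0.6904, -0.1343,  0.092 ]))
(np.int32(61), array([353.1, 230.6]), array([ 0.6205, -0.1419,  0.092 ]))
(np.int32(67), array([265.9, 276.5]), array([ 0.445 , -0.2463,  0.092 ]))
(np.int32(55), array([278.1, 319.1]), array([ 0.4649, -0.3416,  0.092 ]))
side (array([ 0.649 , -0.0778]), np.float64(6.08), array([ 0. , -0.1,  0.1,  0.1, -0.2, -0.1]))
roller [[ 0.52464845 -0.0944481   0.06      ]]
bar blade tip top [[ 0.60547794 -0.31252433  0.007     ]] side tip [[ 0.60848993 -0.31204857  0.007     ]] side handle ends [[ 0.41638569 -0.29359078  0.02      ]
 [ 0.51280862 -0.30467876  0.02      ]]
tray 2687 [241.8589505  260.40007443] ((474.4731750488281, 123.43780517578125), (93.23638153076172, 155.0888671875), 79.9665756225586)
```

Call:
servo_tool([
  {"tx":1.41,"ty":-4.46,"tz":-0.7,"yaw":0.91,"claw":4},
  {"tx":1.41,"ty":-4.46,"tz":-0.7,"yaw":0.91,"claw":4},
  {"tx":1.41,"ty":-4.46,"tz":-0.7,"yaw":0.91,"claw":4},
  {"tx":1.41,"ty":-4.46,"tz":-0.7,"yaw":0.91,"claw":4},
  {"tx":1.41,"ty":-4.46,"tz":-0.7,"yaw":0.91,"claw":4},
  {"tx":1.41,"ty":-4.46,"tz":-0.7,"yaw":0.91,"claw":4},
  {"tx":1.41,"ty":-4.46,"tz":-0.7,"yaw":0.91,"claw":4},
  {"tx":1.41,"ty":-4.46,"tz":-0.7,"yaw":0.91,"claw":4},
  {"tx":1.41,"ty":-4.46,"tz":-0.7,"yaw":0.91,"claw":4},
  {"tx":1.41,"ty":-4.46,"tz":-0.7,"yaw":0.91,"claw":4},
  {"tx":1.41,"ty":-4.46,"tz":-0.7,"yaw":0.91,"claw":4},
  {"tx":1.41,"ty":-4.46,"tz":-0.7,"yaw":0.91,"claw":4},
  {"tx":1.41,"ty":-4.46,"tz":-0.7,"yaw":0.91,"claw":4},
  {"tx":1.41,"ty":-4.46,"tz":-0.7,"yaw":0.91,"claw":4},
  {"tx":1.41,"ty":-4.46,"tz":-0.7,"yaw":0.91,"claw":4},
  {"tx":1.41,"ty":-4.46,"tz":-0.7,"yaw":0.91,"claw":4},
  {"tx":1.41,"ty":-4.46,"tz":-0.7,"yaw":0.91,"claw":4},
  {"tx":1.41,"ty":-4.46,"tz":-0.7,"yaw":0.91,"claw":4},
  {"claw":4},
  {"claw":4},
])

```text
invalid input at $.steps[18]: expected keys tx, ty, tz, yaw, claw
```

Call:
servo_tool([
  {"tx":1.41,"ty":-4.46,"tz":-0.7,"yaw":0.91,"claw":4},
  {"tx":1.41,"ty":-4.46,"tz":-0.7,"yaw":0.91,"claw":4},
  {"tx":1.41,"ty":-4.46,"tz":-0.7,"yaw":0.91,"claw":4},
  {"tx":1.41,"ty":-4.46,"tz":-0.7,"yaw":0.91,"claw":4},
  {"tx":1.41,"ty":-4.46,"tz":-0.7,"yaw":0.91,"claw":4},
  {"tx":1.41,"ty":-4.46,"tz":-0.7,"yaw":0.91,"claw":4},
  {"tx":1.41,"ty":-4.46,"tz":-0.7,"yaw":0.91,"claw":4},
  {"tx":1.41,"ty":-4.46,"tz":-0.7,"yaw":0.91,"claw":4},
  {"tx":1.41,"ty":-4.46,"tz":-0.7,"yaw":0.91,"claw":4},
  {"tx":1.41,"ty":-4.46,"tz":-0.7,"yaw":0.91,"claw":4},
  {"tx":1.41,"ty":-4.46,"tz":-0.7,"yaw":0.91,"claw":4},
  {"tx":1.41,"ty":-4.46,"tz":-0.7,"yaw":0.91,"claw":4},
  {"tx":1.41,"ty":-4.46,"tz":-0.7,"yaw":0.91,"claw":4},
  {"tx":1.41,"ty":-4.46,"tz":-0.7,"yaw":0.91,"claw":4},
  {"tx":1.41,"ty":-4.46,"tz":-0.7,"yaw":0.91,"claw":4},
  {"tx":1.41,"ty":-4.46,"tz":-0.7,"yaw":0.91,"claw":4},
  {"tx":1.41,"ty":-4.46,"tz":-0.7,"yaw":0.91,"claw":4},
  {"tx":1.41,"ty":-4.46,"tz":-0.7,"yaw":0.91,"claw":4},
  {"tx":0,"ty":0,"tz":0,"yaw":0,"claw":4},
  {"tx":0,"ty":0,"tz":0,"yaw":0,"claw":4},
])

```text
time_s: 2.1
position: [0.4624, -0.2945, 0.1235]
tool_rot: [[-0.994, 0.105, -0.001], [0.105, 0.994, 0.001], [0.001, 0.001, -1.0]]
ft_force: [-0.7, 0.8, 0.1]
grip_width: 0.0402
gripper_force: 0.0
```

Call:
servo_tool([
  {"tx":0,"ty":0,"tz":-3,"yaw":0,"claw":4},
  {"tx":0,"ty":0,"tz":-3,"yaw":0,"claw":4},
  {"tx":0,"ty":0,"tz":-2.5,"yaw":0,"claw":4},
  {"tx":0,"ty":0,"tz":-1.3,"yaw":0,"claw":4},
  {"tx":0,"ty":0,"tz":0,"yaw":0,"claw":1},
  {"tx":0,"ty":0,"tz":0,"yaw":0,"claw":1},
  {"tx":0,"ty":0,"tz":0,"yaw":0,"claw":1},
  {"tx":0,"ty":0,"tz":0,"yaw":0,"claw":1},
  {"tx":0,"ty":0,"tz":0,"yaw":0,"claw":1},
], newtons=40)

```text
time_s: 3.0
position: [0.4629, -0.2941, 0.0269]
tool_rot: [[-0.995, 0.104, 0.001], [0.104, 0.995, -0.001], [-0.001, -0.001, -1.0]]
ft_force: [0.4, 0.1, -1.0]
grip_width: 0.0152
gripper_force: 43.4
```

Call:
servo_tool([
  {"tx":0,"ty":0,"tz":2,"yaw":0,"claw":1},
  {"tx":0,"ty":0,"tz":2,"yaw":0,"claw":1},
  {"tx":0,"ty":0,"tz":2,"yaw":0,"claw":1},
  {"tx":-1.35,"ty":2.3,"tz":0,"yaw":1.5,"claw":1},
  {"tx":-1.35,"ty":2.3,"tz":0,"yaw":1.5,"claw":1},
  {"tx":-1.35,"ty":2.3,"tz":0,"yaw":1.5,"claw":1},
  {"tx":-1.35,"ty":2.3,"tz":0,"yaw":1.5,"claw":1},
  {"tx":-1.35,"ty":2.3,"tz":0,"yaw":1.5,"claw":1},
  {"tx":-1.35,"ty":2.3,"tz":0,"yaw":1.5,"claw":1},
  {"tx":-1.35,"ty":2.3,"tz":0,"yaw":1.5,"claw":1},
  {"tx":-1.35,"ty":2.3,"tz":0,"yaw":1.5,"claw":1},
  {"tx":0,"ty":0,"tz":0,"yaw":0,"claw":1},
  {"tx":0,"ty":0,"tz":0,"yaw":0,"claw":1},
])

```text
time_s: 4.3
position: [0.3551, -0.1102, 0.0867]
tool_rot: [[-0.994, -0.106, 0.001], [-0.106, 0.994, -0.001], [-0.001, -0.001, -1.0]]
ft_force: [-0.5, -0.3, -0.6]
grip_width: 0.0151
gripper_force: 43.4
```

Run:
```python
from meas import *
a,_=shot("top"); b,_=shot("side")
A=cv2.resize(a[170:320,270:400],None,fx=3,fy=3,interpolation=cv2.INTER_CUBIC); B=cv2.resize(b[170:320,240:370],None,fx=3,fy=3,interpolation=cv2.INTER_CUBIC)
cv2.imwrite("pics/i1.png",np.hstack([A,B])[:,:,::-1])
o=env.observe(); print(o["position"],o["ft_force"])
```

```text
[ 0.35548381 -0.11085597  0.0865691 ] [-0.93839469  0.68908521 -0.69413156]
```

View pics/i1.png

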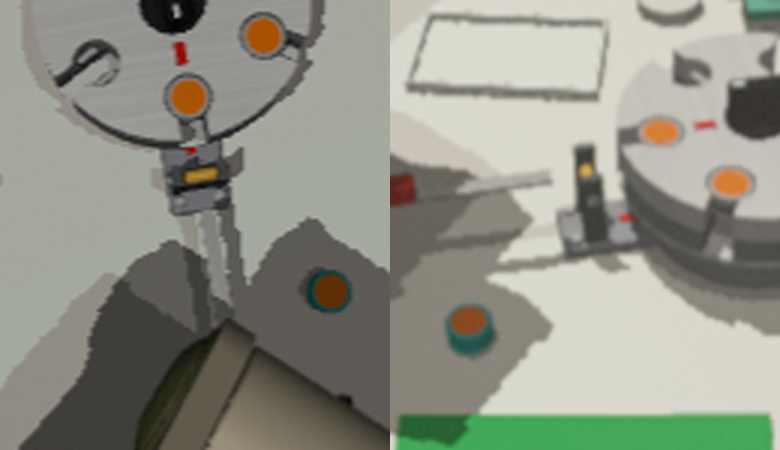

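Run:
```python
from meas import *
a=np.load("top.npy"); h=hsv(a)
m=(h[...,0]>18)&(h[...,0]<32)&(h[...,1]>110)&(h[...,2]>80); m[:215]=0;m[240:]=0;m[:,:320]=0;m[:,350:]=0
for x in blobs(m,6): print(x[0],x[1],onz("top",x[1],.058))
b,_=env.get_image("top"); 
sub=b[235:275,325:355].astype(int).sum(2)
for r in range(238,272,4): print(r,(b[r,330:352].astype(int).sum(1)//3).tolist())
# predicted blade line pixels
o=env.observe()["position"]; u=np.array([.9944,.1054])
for d in(.145,.12,.1): print(pix("top",[*(o[:2]+d*u),.0665]))
```

```text
44 [336.61363636 227.95454545] [[ 0.52610536 -0.09379078  0.058     ]]
238 [100, 88, 98, 105, 105, 105, 105, 105, 106, 106, 106, 79, 53, 53, 51, 51, 68, 84, 141, 163, 164, 163]
242 [138, 138, 138, 138, 139, 154, 128, 116, 126, 126, 127, 127, 114, 96, 89, 89, 88, 89, 140, 164, 164, 165]
246 [148, 138, 139, 139, 139, 139, 155, 139, 124, 129, 128, 127, 131, 109, 89, 88, 89, 89, 89, 140, 163, 164]
250 [141, 149, 138, 139, 139, 138, 139, 154, 147, 131, 128, 129, 129, 141, 116, 88, 88, 90, 89, 88, 140, 164]
254 [89, 89, 73, 61, 61, 63, 116, 155, 130, 116, 130, 131, 129, 129, 116, 95, 89, 89, 88, 89, 90, 140]
258 [89, 89, 74, 63, 60, 61, 62, 79, 89, 116, 130, 130, 132, 130, 135, 154, 126, 89, 88, 88, 89, 140]
262 [88, 88, 73, 61, 61, 62, 62, 61, 80, 88, 123, 135, 132, 130, 132, 120, 98, 90, 89, 88, 88, 92]
266 [89, 89, 89, 88, 74, 62, 61, 61, 60, 78, 84, 113, 133, 132, 131, 132, 101, 82, 88, 91, 89, 89]
270 [90, 89, 88, 88, 73, 61, 61, 61, 61, 59, 79, 85, 75, 72, 75, 75, 121, 113, 89, 88, 89, 89]
[[338.45193027 239.75891338]]
[[340.49852707 251.36634045]]
[[342.15398706 260.75373187]]
```

Call:
servo_tool([
  {"tx":0,"ty":0,"tz":0,"yaw":0.4,"claw":1},
  {"tx":1.4,"ty":0.15,"tz":0,"yaw":0,"claw":1},
  {"tx":1.4,"ty":0.15,"tz":0,"yaw":0,"claw":1},
  {"tx":1.4,"ty":0.15,"tz":0,"yaw":0,"claw":1},
  {"tx":0,"ty":0,"tz":0,"yaw":0,"claw":1},
])

```text
time_s: 4.95
position: [0.3982, -0.1061, 0.0863]
tool_rot: [[-0.994, -0.113, 0.001], [-0.113, 0.994, -0.001], [-0.001, -0.001, -1.0]]
ft_force: [0.1, -0.5, -1.6]
grip_width: 0.0149
gripper_force: 43.4
```

Call:
servo_tool([
  {"tx":1.4,"ty":0.15,"tz":0,"yaw":0,"claw":1},
  {"tx":1.4,"ty":0.15,"tz":0,"yaw":0,"claw":1},
  {"tx":1.4,"ty":0.15,"tz":0,"yaw":0,"claw":1},
  {"tx":0,"ty":0,"tz":0,"yaw":0,"claw":1},
])

```text
time_s: 5.35
position: [0.4395, -0.1014, 0.0862]
tool_rot: [[-0.994, -0.113, 0.001], [-0.113, 0.994, -0.0], [-0.001, -0.0, -1.0]]
ft_force: [-0.4, 0.7, -1.0]
grip_width: 0.0147
gripper_force: 43.4
```

Call:
servo_tool([
  {"tx":0,"ty":0,"tz":-0.3,"yaw":0,"claw":1},
  {"tx":0,"ty":0,"tz":-0.3,"yaw":0,"claw":1},
  {"tx":0,"ty":0,"tz":-0.3,"yaw":0,"claw":1},
  {"tx":0,"ty":0,"tz":-0.3,"yaw":0,"claw":1},
  {"tx":0,"ty":0,"tz":0,"yaw":0,"claw":1},
], newtons=40)

```text
time_s: 5.85
position: [0.4384, -0.1011, 0.0741]
tool_rot: [[-0.994, -0.112, -0.001], [-0.112, 0.994, 0.0], [0.001, 0.0, -1.0]]
ft_force: [-2.8, -2.7, 4.1]
grip_width: 0.015
gripper_force: 44.3
```

Run:
```python
from meas import *
b,_=shot("side","l1.png",(240,170,400,300),4)
o=env.observe(); print(o["position"],o["ft_force"])
```

```text
[ 0.43840585 -0.10111278  0.07419877] [-3.90674333 -1.42833005  4.17422086]
```

View pics/l1.png

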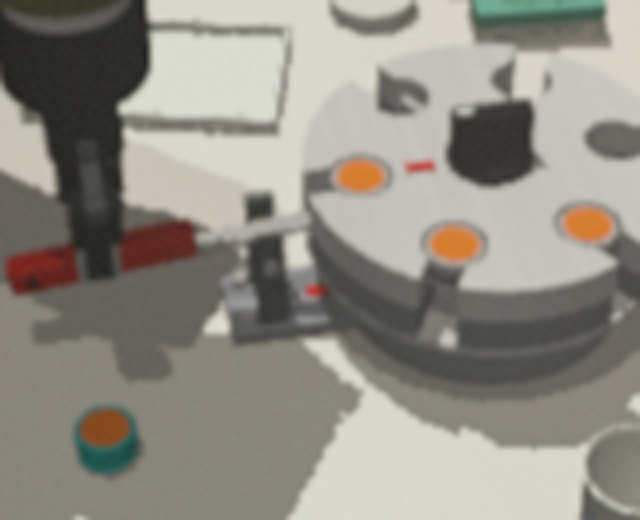

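The picture shows the bar tilting about the roller, with the stub at (360,177) still flush. I keep lowering.

Call:
servo_tool([
  {"tx":0.05,"ty":0,"tz":-0.25,"yaw":0,"claw":1},
  {"tx":0.05,"ty":0,"tz":-0.25,"yaw":0,"claw":1},
  {"tx":0.05,"ty":0,"tz":-0.25,"yaw":0,"claw":1},
  {"tx":0.05,"ty":0,"tz":-0.25,"yaw":0,"claw":1},
  {"tx":0.05,"ty":0,"tz":-0.25,"yaw":0,"claw":1},
  {"tx":0.05,"ty":0,"tz":-0.25,"yaw":0,"claw":1},
  {"tx":0,"ty":0,"tz":0,"yaw":0,"claw":1},
], newtons=50)

```text
time_s: 6.6
position: [0.4405, -0.1005, 0.0589]
tool_rot: [[-0.994, -0.113, -0.003], [-0.113, 0.994, 0.001], [0.003, 0.002, -1.0]]
ft_force: [-5.8, -1.3, 4.8]
grip_width: 0.0146
gripper_force: 52.8
```

Run:
```python
from meas import *
b,_=shot("side"); np.save("s1.npy",b)
for x in stubs(b,"side"): print(x)
print([ (s,pix("side",[0.5785,-.0860,s]).round(1).tolist()) for s in(.092,.104)])
```

```text
(np.int32(60), array([328.6, 210.4]), array([ 0.5781, -0.0748,  0.092 ]))
(np.int32(59), array([386.1, 225.8]), array([ 0.6896, -0.1346,  0.092 ]))
(np.int32(60), array([352.7, 230.4]), array([ 0.6197, -0.1411,  0.092 ]))
(np.int32(70), array([265.8, 276.5]), array([ 0.4448, -0.2463,  0.092 ]))
[(0.092, [[329.4, 213.9]]), (0.104, [[329.4, 209.5]])]
```

Call:
servo_tool([
  {"tx":0.05,"ty":0,"tz":-0.25,"yaw":0,"claw":1},
  {"tx":0.05,"ty":0,"tz":-0.25,"yaw":0,"claw":1},
  {"tx":0,"ty":0,"tz":-0.2,"yaw":0,"claw":1},
  {"tx":0,"ty":0,"tz":0,"yaw":0,"claw":1},
])

```text
time_s: 7.05
position: [0.4424, -0.1008, 0.0522]
tool_rot: [[-0.994, -0.113, -0.001], [-0.113, 0.994, 0.001], [0.001, 0.001, -1.0]]
ft_force: [-4.1, 0.1, 5.1]
grip_width: 0.0148
gripper_force: 53.2
```

Run:
```python
from meas import *
b,_=shot("side","l2.png",(240,170,400,300),4)
for x in stubs(b,"side")[:1]: print(x)
```

```text
(np.int32(56), array([326.5, 209. ]), array([ 0.5741, -0.0697,  0.092 ]))
```

View pics/l2.png

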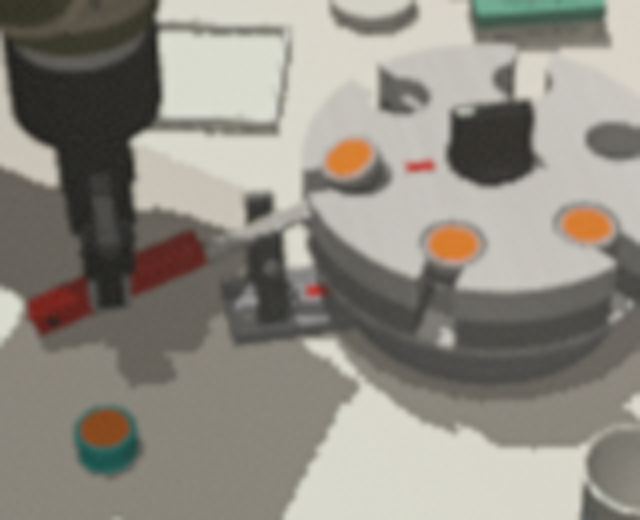

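Stub0 now stands proud at (350,158), leaning a little towards the front, with the bar tip below it. I slide the bar back out level and return it to the mat.

Call:
servo_tool([
  {"tx":-0.7,"ty":-0.08,"tz":-0.15,"yaw":0,"claw":1},
  {"tx":-1,"ty":-0.11,"tz":-0.2,"yaw":0,"claw":1},
  {"tx":-1.4,"ty":-0.16,"tz":0,"yaw":0,"claw":1},
  {"tx":-1.8,"ty":-0.2,"tz":0,"yaw":0,"claw":1},
  {"tx":-2,"ty":-0.22,"tz":0,"yaw":0,"claw":1},
  {"tx":-2,"ty":-0.22,"tz":0,"yaw":0,"claw":1},
  {"tx":0,"ty":0,"tz":2,"yaw":0,"claw":1},
  {"tx":0,"ty":0,"tz":2,"yaw":0,"claw":1},
  {"tx":1.2,"ty":-1.8,"tz":1,"yaw":-1.2,"claw":1},
  {"tx":2,"ty":-3,"tz":0,"yaw":-1.6,"claw":1},
  {"tx":2,"ty":-3,"tz":0,"yaw":-1.6,"claw":1},
  {"tx":2,"ty":-3,"tz":0,"yaw":-1.6,"claw":1},
  {"tx":2,"ty":-3,"tz":0,"yaw":-1.6,"claw":1},
  {"tx":1,"ty":-2.5,"tz":0,"yaw":-1.6,"claw":1},
  {"tx":0.7,"ty":-2,"tz":0,"yaw":-1.6,"claw":1},
  {"tx":0,"ty":0,"tz":0,"yaw":-1.6,"claw":1},
  {"tx":0,"ty":0,"tz":0,"yaw":0,"claw":1},
], newtons=40)

```text
time_s: 8.8
position: [0.4617, -0.2934, 0.0979]
tool_rot: [[-0.994, 0.105, -0.002], [0.105, 0.994, 0.002], [0.002, 0.002, -1.0]]
ft_force: [0.1, 0.3, -1.5]
grip_width: 0.0146
gripper_force: 52.3
```

Run:
```python
from meas import *
b,_=shot("side"); t,_=shot("top")
for x in stubs(b,"side",.104): print(x)
for x in stubs(t,"top",.104): print(x)
cv2.imwrite("pics/b1.png",np.hstack([b[150:390,220:480],t[120:360,260:480]])[:,:,::-1])
```

```text
(np.int32(48), array([330.6, 209.3]), array([ 0.581 , -0.0855,  0.104 ]))
(np.int32(59), array([386.1, 225.8]), array([ 0.6859, -0.1473,  0.104 ]))
(np.int32(61), array([352.8, 230.5]), array([ 0.6175, -0.1539,  0.104 ]))
(np.int32(95), array([351.8, 150.8]), array([ 0.6847, -0.1354,  0.104 ]))
(np.int32(99), array([357.2, 181.8]), array([ 0.6159, -0.1417,  0.104 ]))
(np.int32(99), array([332. , 200.2]), array([ 0.5798, -0.0859,  0.104 ]))
(np.int32(33), array([336.7, 227.9]), array([ 0.5211, -0.0917,  0.104 ]))
```

View pics/b1.png

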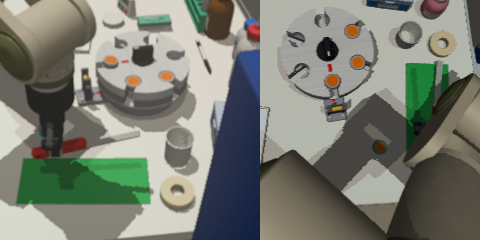

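Both views agree that stub0 is proud (about 12 mm), near (0.580,-0.086). The bar hangs over the mat, tilted with its handle end down, so I lower it flat.

Call:
servo_tool([
  {"tx":0,"ty":0,"tz":-2.5,"yaw":0,"claw":1},
  {"tx":0,"ty":0,"tz":-2.5,"yaw":0,"claw":1},
  {"tx":0,"ty":0,"tz":-0.8,"yaw":0,"claw":1},
  {"tx":0,"ty":0,"tz":-0.6,"yaw":0,"claw":1},
  {"tx":0,"ty":0,"tz":-0.5,"yaw":0,"claw":1},
  {"tx":0,"ty":0,"tz":0,"yaw":0,"claw":1},
  {"tx":0,"ty":0,"tz":0,"yaw":0,"claw":5},
  {"tx":0,"ty":0,"tz":0,"yaw":0,"claw":5},
  {"tx":0,"ty":0,"tz":0,"yaw":0,"claw":5},
], newtons=22)

```text
time_s: 9.8
position: [0.4627, -0.2937, 0.0301]
tool_rot: [[-0.995, 0.103, -0.0], [0.103, 0.995, 0.0], [0.0, 0.0, -1.0]]
ft_force: [0.7, 0.3, -0.2]
grip_width: 0.0501
gripper_force: 0.0
```

Call:
servo_tool([
  {"tx":0,"ty":0,"tz":3,"yaw":0,"claw":5},
  {"tx":0,"ty":0,"tz":4,"yaw":0,"claw":5},
  {"tx":0,"ty":0,"tz":4,"yaw":0,"claw":5},
  {"tx":0,"ty":0,"tz":4,"yaw":0,"claw":5},
  {"tx":2.32,"ty":2.69,"tz":0,"yaw":1.52,"claw":4},
  {"tx":2.32,"ty":2.69,"tz":0,"yaw":1.52,"claw":4},
  {"tx":2.32,"ty":2.69,"tz":0,"yaw":1.52,"claw":4},
  {"tx":2.32,"ty":2.69,"tz":0,"yaw":1.52,"claw":4},
  {"tx":2.32,"ty":2.69,"tz":0,"yaw":1.52,"claw":4},
  {"tx":2.32,"ty":2.69,"tz":0,"yaw":1.52,"claw":4},
  {"tx":2.32,"ty":2.69,"tz":0,"yaw":1.52,"claw":4},
  {"tx":2.32,"ty":2.69,"tz":0,"yaw":1.52,"claw":4},
  {"tx":0,"ty":0,"tz":-3,"yaw":0,"claw":4},
  {"tx":0,"ty":0,"tz":-3.2,"yaw":0,"claw":4},
  {"tx":0,"ty":0,"tz":0,"yaw":0,"claw":4},
  {"tx":0,"ty":0,"tz":0,"yaw":0,"claw":0.8},
  {"tx":0,"ty":0,"tz":0,"yaw":0,"claw":0.8},
  {"tx":0,"ty":0,"tz":0,"yaw":0,"claw":0.8},
  {"tx":0,"ty":0,"tz":0,"yaw":0,"claw":0.8},
], newtons=60)

```text
time_s: 11.7
position: [0.6484, -0.0796, 0.1182]
tool_rot: [[-0.994, -0.108, 0.0], [-0.108, 0.994, -0.001], [-0.0, -0.001, -1.0]]
ft_force: [-0.9, -4.7, -0.1]
grip_width: 0.0134
gripper_force: 59.6
```

Call:
servo_tool([
  {"tx":0,"ty":0,"tz":0,"yaw":-6,"claw":0.8},
  {"tx":0,"ty":0,"tz":0,"yaw":-6,"claw":0.8},
  {"tx":0,"ty":0,"tz":0,"yaw":-6,"claw":0.8},
  {"tx":0,"ty":0,"tz":0,"yaw":-6,"claw":0.8},
  {"tx":0,"ty":0,"tz":0,"yaw":-6,"claw":0.8},
  {"tx":0,"ty":0,"tz":0,"yaw":-6,"claw":0.8},
  {"tx":0,"ty":0,"tz":0,"yaw":-6,"claw":0.8},
  {"tx":0,"ty":0,"tz":0,"yaw":-6,"claw":0.8},
  {"tx":0,"ty":0,"tz":0,"yaw":-6,"claw":0.8},
  {"tx":0,"ty":0,"tz":0,"yaw":-6,"claw":0.8},
  {"tx":0,"ty":0,"tz":0,"yaw":0,"claw":0.8},
  {"tx":0,"ty":0,"tz":0,"yaw":0,"claw":0.8},
  {"tx":0,"ty":0,"tz":0,"yaw":0,"claw":4},
  {"tx":0,"ty":0,"tz":0,"yaw":0,"claw":4},
  {"tx":0,"ty":0,"tz":0,"yaw":0,"claw":4},
  {"tx":0,"ty":0,"tz":3,"yaw":0,"claw":4},
  {"tx":0,"ty":0,"tz":4,"yaw":0,"claw":4},
  {"tx":-4,"ty":-4,"tz":0,"yaw":8,"claw":4},
  {"tx":-4,"ty":-4,"tz":0,"yaw":8,"claw":4},
  {"tx":-4,"ty":-4,"tz":0,"yaw":8,"claw":4},
])

```text
time_s: 13.7
position: [0.5416, -0.1849, 0.1881]
tool_rot: [[-0.87, 0.493, 0.001], [0.493, 0.87, -0.0], [-0.001, 0.0, -1.0]]
ft_force: [0.0, -0.6, -0.0]
grip_width: 0.04
gripper_force: 0.0
```

Run:
```python
from meas import *
b,_=shot("side"); t,_=shot("top")
for x in stubs(b,"side"): print(x)
for x in stubs(t,"top"): print(x)
print(bar(t)); cv2.imwrite("pics/dbg.png",t[:,:,::-1])
```

```text
(np.int32(47), array([339.8, 189.7]), array([ 0.6105, -0.0065,  0.092 ]))
(np.int32(55), array([329.6, 213.4]), array([ 0.579 , -0.0845,  0.092 ]))
(np.int32(61), array([353.1, 230.5]), array([ 0.6206, -0.1415,  0.092 ]))
(np.int32(70), array([265.8, 276.5]), array([ 0.4448, -0.2463,  0.092 ]))
(np.int32(34), array([272.5, 318. ]), array([ 0.4558, -0.3386,  0.092 ]))
(np.int32(95), array([357.3, 181.6]), array([ 0.6191, -0.1433,  0.092 ]))
(np.int32(100), array([301.4, 189.1]), array([ 0.6099, -0.0227,  0.092 ]))
(np.int32(101), array([332.2, 202. ]), array([ 0.5781, -0.0866,  0.092 ]))
(np.int32(33), array([336.8, 227.9]), array([ 0.5224, -0.0925,  0.092 ]))Traceback (most recent call last):
  File "<stdin>", line 5, in <module>
  File "meas.py", line 11, in bar
    a,c,b=max(blobs(m,100),key=lambda t:t[0]); ys,xs=np.nonzero(b)
          ~~~^^^^^^^^^^^^^^^^^^^^^^^^^^^^^^^^
ValueError: max() iterable argument is empty
```

```bash
cat >> meas.py <<'E'
def barside(im):
    h=hsv(im); m=((h[...,0]<8)|(h[...,0]>172))&(h[...,1]>150)&(h[...,2]>50); m[:270]=0
    a,c,b=max(blobs(m,50),key=lambda t:t[0]); ys,xs=np.nonzero(b); return a,c.round(1),xs.min(),xs.max(),ys.min(),ys.max()
E
python3 - <<'E'
from meas import *
b,_=shot("side"); print(barside(np.load("side.npy")),barside(b))
cv2.imwrite("pics/dbgs.png",cv2.resize(b[280:360,220:380,::-1],None,fx=4,fy=4))
E
```

```text
(np.int32(506), array([280.1, 324.4]), np.int64(253), np.int64(305), np.int64(320), np.int64(329)) (np.int32(524), array([283.5, 323.3]), np.int64(257), np.int64(309), np.int64(318), np.int64(328))
```

```bash
cat >> meas.py <<'E'
def barpose(im,ref=np.load("side.npy")):
    "handle centre and angle now, by shift of side-view from start"
    out=[]
    for I in(ref,im):
        h=hsv(I); m=((h[...,0]<8)|(h[...,0]>172))&(h[...,1]>150)&(h[...,2]>50); m[:270]=0
        a,c,b=max(blobs(m,50),key=lambda t:t[0]); ys,xs=np.nonzero(b); P=onz("side",np.c_[xs,ys],.014)[:,:2]
        v=np.linalg.svd(P-P.mean(0))[2][0]; v*=np.sign(v[0]); q=(P-P.mean(0))@v
        out.append((P.mean(0)+v*(q.max()+q.min())/2,np.degrees(np.arctan2(v[1],v[0]))))
    return np.array([.4625,-.2940])+out[1][0]-out[0][0], -5.95+out[1][1]-out[0][1]
E
python3 - <<'E'
from meas import *
b,_=shot("side"); print(barpose(b))
E
```

```text
(array([ 0.46955898, -0.29233236]), np.float64(-5.258776799638139))
```

Call:
servo_tool([
  {"tx":-1.8,"ty":-2.7,"tz":-1,"yaw":6,"claw":4},
  {"tx":-1.8,"ty":-2.7,"tz":-1,"yaw":6,"claw":4},
  {"tx":-1.8,"ty":-2.7,"tz":-1,"yaw":6,"claw":4},
  {"tx":-1.8,"ty":-2.64,"tz":-1,"yaw":6.2,"claw":4},
  {"tx":0,"ty":0,"tz":-4,"yaw":0,"claw":4},
  {"tx":0,"ty":0,"tz":-4,"yaw":0,"claw":4},
  {"tx":0,"ty":0,"tz":-3,"yaw":0,"claw":4},
  {"tx":0,"ty":0,"tz":-1.15,"yaw":0,"claw":4},
  {"tx":0,"ty":0,"tz":0,"yaw":0,"claw":4},
  {"tx":0,"ty":0,"tz":0,"yaw":0,"claw":1},
  {"tx":0,"ty":0,"tz":0,"yaw":0,"claw":1},
  {"tx":0,"ty":0,"tz":0,"yaw":0,"claw":1},
  {"tx":0,"ty":0,"tz":0,"yaw":0,"claw":1},
  {"tx":0,"ty":0,"tz":0,"yaw":0,"claw":1},
], newtons=40)

```text
time_s: 15.3
position: [0.4719, -0.2923, 0.0281]
tool_rot: [[-0.995, 0.1, 0.003], [0.1, 0.995, -0.002], [-0.003, -0.002, -1.0]]
ft_force: [1.8, 0.7, 6.8]
grip_width: 0.0147
gripper_force: 41.2
```

Call:
servo_tool([
  {"tx":0,"ty":0,"tz":2,"yaw":0,"claw":1},
  {"tx":0,"ty":0,"tz":2,"yaw":0,"claw":1},
  {"tx":0,"ty":0,"tz":2.1,"yaw":0,"claw":1},
  {"tx":-1.43,"ty":2.27,"tz":0,"yaw":1.52,"claw":1},
  {"tx":-1.43,"ty":2.27,"tz":0,"yaw":1.52,"claw":1},
  {"tx":-1.43,"ty":2.27,"tz":0,"yaw":1.52,"claw":1},
  {"tx":-1.43,"ty":2.27,"tz":0,"yaw":1.52,"claw":1},
  {"tx":-1.43,"ty":2.27,"tz":0,"yaw":1.52,"claw":1},
  {"tx":-1.43,"ty":2.27,"tz":0,"yaw":1.52,"claw":1},
  {"tx":-1.43,"ty":2.27,"tz":0,"yaw":1.52,"claw":1},
  {"tx":-1.43,"ty":2.27,"tz":0,"yaw":1.52,"claw":1},
  {"tx":0,"ty":0,"tz":0,"yaw":0,"claw":1},
  {"tx":0,"ty":0,"tz":0,"yaw":0,"claw":1},
  {"tx":0,"ty":0,"tz":0,"yaw":0,"claw":1},
])

```text
time_s: 16.7
position: [0.3572, -0.1109, 0.0877]
tool_rot: [[-0.994, -0.112, 0.001], [-0.112, 0.994, -0.001], [-0.001, -0.001, -1.0]]
ft_force: [0.5, 0.7, -1.4]
grip_width: 0.0148
gripper_force: 40.2
```

```bash
cat > blade.py <<'E'
from meas import *
# blade in top view: compare bright blade columns w/ prediction for a level bar held at TCP
b,_=env.get_image("top"); s,_=env.get_image("side")
o=env.observe(); p=o["position"]; R=o["tool_rot"]; u=np.array([R[1,1],-R[0,1]])
print("pos",p.round(4),"yaw",np.degrees(np.arctan2(u[1],u[0])).round(2),o["ft_force"].round(1))
for d in np.arange(.09,.15,.01):
    q=pix("top",[*(p[:2]+d*u),p[2]-.02])[0]; r=int(round(q[1])); row=b[r,320:356].astype(int)
    sat=row.max(1)-row.min(1); print(r,q.round(1),(row.sum(1)//3)[max(0,int(q[0])-330):int(q[0])-308].tolist(),"from",max(320,int(q[0])-10))
# blade tip in side view: print predicted tip pixel
print("side tip pred",pix("side",[*(p[:2]+.145*u),p[2]-.021]).round(1))
cv2.imwrite("pics/blade.png",cv2.resize(s[180:280,240:360,::-1],None,fx=4,fy=4))
E
python3 blade.py
```

```text
pos [ 0.357  -0.1109  0.0874] yaw 6.41 [ 0.1 -0.3 -1.1]
265 [342.7 264.8] [89, 72, 60, 62, 62, 62, 61, 80, 116, 130, 132, 131, 130, 135, 112, 89, 88, 89, 89, 89, 89, 89] from 332
260 [341.8 260. ] [90, 73, 62, 61, 61, 62, 61, 80, 96, 118, 129, 131, 129, 130, 127, 104, 88, 89, 89, 90, 140, 163] from 331
255 [341.  255.3] [89, 88, 72, 61, 61, 62, 65, 136, 146, 128, 129, 129, 129, 128, 140, 116, 88, 89, 88, 89, 92, 141] from 330
251 [340.1 250.7] [142, 148, 139, 138, 139, 139, 139, 134, 133, 131, 128, 127, 128, 140, 155, 124, 89, 89, 89, 89, 140, 163] from 330
246 [339.3 246. ] [164, 148, 138, 139, 138, 140, 139, 154, 148, 131, 127, 126, 127, 133, 111, 89, 90, 88, 88, 90, 140, 163] from 329
241 [338.4 241.4] [86, 86, 71, 67, 80, 84, 114, 151, 152, 133, 123, 125, 126, 135, 112, 88, 88, 89, 89, 89, 141, 164] from 328
side tip pred [[293.3 228.1]]
```

View pics/blade.png

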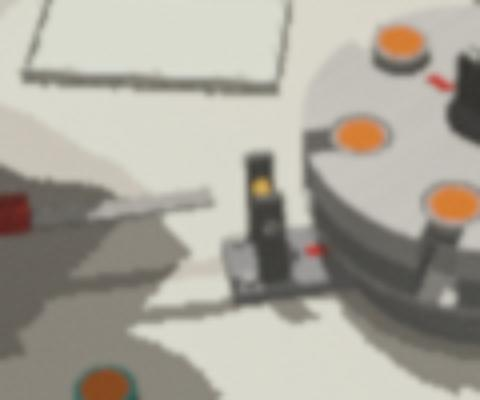

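Stub0 stands upright and proud at crop (400,50), stub1 is at the front at (361,135), and the bar tip at (210,197) lines up with the roller. Insert and lever.

Call:
servo_tool([
  {"tx":1.4,"ty":0.15,"tz":0.1,"yaw":0,"claw":1},
  {"tx":1.4,"ty":0.15,"tz":0,"yaw":0,"claw":1},
  {"tx":1.4,"ty":0.15,"tz":0,"yaw":0,"claw":1},
  {"tx":1.4,"ty":0.15,"tz":0,"yaw":0,"claw":1},
  {"tx":1.4,"ty":0.15,"tz":0,"yaw":0,"claw":1},
  {"tx":1.4,"ty":0.15,"tz":0,"yaw":0,"claw":1},
  {"tx":0,"ty":0,"tz":0,"yaw":0,"claw":1},
])

```text
time_s: 17.5
position: [0.4419, -0.1017, 0.0882]
tool_rot: [[-0.994, -0.112, 0.001], [-0.112, 0.994, -0.001], [-0.001, -0.001, -1.0]]
ft_force: [-0.1, 0.5, -1.0]
grip_width: 0.0147
gripper_force: 40.2
```

Call:
servo_tool([
  {"tx":0,"ty":0,"tz":-0.3,"yaw":0,"claw":1},
  {"tx":0,"ty":0,"tz":-0.3,"yaw":0,"claw":1},
  {"tx":0,"ty":0,"tz":-0.3,"yaw":0,"claw":1},
  {"tx":0,"ty":0,"tz":-0.3,"yaw":0,"claw":1},
  {"tx":0.05,"ty":0,"tz":-0.25,"yaw":0,"claw":1},
  {"tx":0.05,"ty":0,"tz":-0.25,"yaw":0,"claw":1},
  {"tx":0.05,"ty":0,"tz":-0.25,"yaw":0,"claw":1},
  {"tx":0.05,"ty":0,"tz":-0.25,"yaw":0,"claw":1},
  {"tx":0.05,"ty":0,"tz":-0.25,"yaw":0,"claw":1},
  {"tx":0.05,"ty":0,"tz":-0.25,"yaw":0,"claw":1},
  {"tx":0.05,"ty":0,"tz":-0.25,"yaw":0,"claw":1},
  {"tx":0,"ty":0,"tz":-0.25,"yaw":0,"claw":1},
  {"tx":0,"ty":0,"tz":-0.2,"yaw":0,"claw":1},
  {"tx":0,"ty":0,"tz":0,"yaw":0,"claw":1},
], newtons=50)

```text
time_s: 18.9
position: [0.4433, -0.1011, 0.0541]
tool_rot: [[-0.994, -0.112, -0.001], [-0.112, 0.994, 0.0], [0.001, 0.001, -1.0]]
ft_force: [-3.5, 0.1, 4.6]
grip_width: 0.0145
gripper_force: 55.6
```

Run:
```python
from meas import *
b,_=shot("side")
for x in stubs(b,"side")[:4]: print(x)
```

```text
(np.int32(48), array([339.7, 189.7]), array([ 0.6103, -0.0065,  0.092 ]))
(np.int32(52), array([326.8, 209. ]), array([ 0.5747, -0.0697,  0.092 ]))
(np.int32(60), array([353.2, 230.6]), array([ 0.6206, -0.1417,  0.092 ]))
(np.int32(70), array([265.8, 276.5]), array([ 0.4448, -0.2463,  0.092 ]))
```

Call:
servo_tool([
  {"tx":-0.7,"ty":-0.08,"tz":-0.15,"yaw":0,"claw":1},
  {"tx":-1,"ty":-0.11,"tz":-0.2,"yaw":0,"claw":1},
  {"tx":-1.4,"ty":-0.16,"tz":0,"yaw":0,"claw":1},
  {"tx":-1.8,"ty":-0.2,"tz":0,"yaw":0,"claw":1},
  {"tx":-2,"ty":-0.22,"tz":0,"yaw":0,"claw":1},
  {"tx":-2,"ty":-0.22,"tz":0,"yaw":0,"claw":1},
  {"tx":0,"ty":0,"tz":2,"yaw":0,"claw":1},
  {"tx":0,"ty":0,"tz":2,"yaw":0,"claw":1},
  {"tx":1.2,"ty":-1.8,"tz":1,"yaw":-1.2,"claw":1},
  {"tx":2,"ty":-3,"tz":0,"yaw":-1.6,"claw":1},
  {"tx":2,"ty":-3,"tz":0,"yaw":-1.6,"claw":1},
  {"tx":2,"ty":-3,"tz":0,"yaw":-1.6,"claw":1},
  {"tx":2,"ty":-3,"tz":0,"yaw":-1.6,"claw":1},
  {"tx":1,"ty":-2.5,"tz":0,"yaw":-1.6,"claw":1},
  {"tx":0.7,"ty":-2,"tz":0,"yaw":-1.6,"claw":1},
  {"tx":0,"ty":0,"tz":0,"yaw":-1.6,"claw":1},
  {"tx":0,"ty":0,"tz":0,"yaw":0,"claw":1},
], newtons=40)

```text
time_s: 20.65
position: [0.4629, -0.2936, 0.1]
tool_rot: [[-0.994, 0.105, -0.002], [0.105, 0.994, 0.002], [0.002, 0.002, -1.0]]
ft_force: [0.1, 0.3, -0.3]
grip_width: 0.0147
gripper_force: 54.8
```

Run:
```python
from meas import *
b,_=shot("side"); t,_=shot("top")
for x in stubs(b,"side",.104)[:4]: print(x)
for x in stubs(t,"top",.104)[:4]: print(x)
h=hsv(b); m=(h[...,0]>50)&(h[...,0]<75)&(h[...,1]>150); print(max(blobs(m,500),key=lambda t:t[0])[:2])
```

```text
(np.int32(48), array([339.7, 189.7]), array([ 0.6082, -0.0216,  0.104 ]))
(np.int32(52), array([329.5, 209.6]), array([ 0.5786, -0.0862,  0.104 ]))
(np.int32(60), array([353.2, 230.6]), array([ 0.6182, -0.1543,  0.104 ]))
(np.int32(96), array([357.2, 181.3]), array([ 0.617 , -0.1418,  0.104 ]))
(np.int32(100), array([301.4, 189.1]), array([ 0.6073, -0.0231,  0.104 ]))
(np.int32(104), array([332.6, 201.2]), array([ 0.5774, -0.087 ,  0.104 ]))
(np.int32(32), array([336.6, 227.9]), array([ 0.5211, -0.0915,  0.104 ]))
(np.int32(3079), array([290.36635271, 331.86943813]))
```

Call:
servo_tool([
  {"tx":0,"ty":0,"tz":-2.5,"yaw":0,"claw":1},
  {"tx":0,"ty":0,"tz":-2.5,"yaw":0,"claw":1},
  {"tx":0,"ty":0,"tz":-0.8,"yaw":0,"claw":1},
  {"tx":0,"ty":0,"tz":-0.6,"yaw":0,"claw":1},
  {"tx":0,"ty":0,"tz":-0.6,"yaw":0,"claw":1},
  {"tx":0,"ty":0,"tz":0,"yaw":0,"claw":1},
  {"tx":0,"ty":0,"tz":0,"yaw":0,"claw":5},
  {"tx":0,"ty":0,"tz":0,"yaw":0,"claw":5},
  {"tx":0,"ty":0,"tz":0,"yaw":0,"claw":5},
  {"tx":0,"ty":0,"tz":3,"yaw":0,"claw":5},
  {"tx":0,"ty":0,"tz":4,"yaw":0,"claw":5},
  {"tx":0,"ty":0,"tz":4,"yaw":0,"claw":5},
  {"tx":0,"ty":0,"tz":4,"yaw":0,"claw":5},
], newtons=22)

```text
time_s: 22.05
position: [0.4636, -0.2937, 0.1824]
tool_rot: [[-0.995, 0.104, -0.001], [0.104, 0.995, 0.0], [0.001, 0.0, -1.0]]
ft_force: [-0.3, -0.5, 0.6]
grip_width: 0.05
gripper_force: 0.0
```

Call:
servo_tool([
  {"tx":2.31,"ty":2.68,"tz":0,"yaw":-6,"claw":4},
  {"tx":2.31,"ty":2.68,"tz":0,"yaw":-6,"claw":4},
  {"tx":2.31,"ty":2.68,"tz":0,"yaw":-6,"claw":4},
  {"tx":2.31,"ty":2.68,"tz":0,"yaw":-6,"claw":4},
  {"tx":2.31,"ty":2.68,"tz":0,"yaw":-6,"claw":4},
  {"tx":2.31,"ty":2.68,"tz":0,"yaw":-6,"claw":4},
  {"tx":2.31,"ty":2.68,"tz":0,"yaw":-6,"claw":4},
  {"tx":2.31,"ty":2.68,"tz":0,"yaw":-6,"claw":4},
  {"tx":0,"ty":0,"tz":-3,"yaw":0,"claw":4},
  {"tx":0,"ty":0,"tz":-3.4,"yaw":0,"claw":4},
  {"tx":0,"ty":0,"tz":0,"yaw":0,"claw":4},
  {"tx":0,"ty":0,"tz":0,"yaw":0,"claw":0.8},
  {"tx":0,"ty":0,"tz":0,"yaw":0,"claw":0.8},
  {"tx":0,"ty":0,"tz":0,"yaw":0,"claw":0.8},
  {"tx":0,"ty":0,"tz":0,"yaw":0,"claw":0.8},
], newtons=60)

```text
time_s: 23.55
position: [0.6485, -0.0797, 0.117]
tool_rot: [[-0.588, 0.809, -0.001], [0.809, 0.588, 0.0], [0.0, -0.0, -1.0]]
ft_force: [-1.4, -0.1, 1.0]
grip_width: 0.013
gripper_force: 60.5
```

Call:
servo_tool([
  {"tx":0,"ty":0,"tz":0,"yaw":-6,"claw":0.8},
  {"tx":0,"ty":0,"tz":0,"yaw":-6,"claw":0.8},
  {"tx":0,"ty":0,"tz":0,"yaw":-6,"claw":0.8},
  {"tx":0,"ty":0,"tz":0,"yaw":-6,"claw":0.8},
  {"tx":0,"ty":0,"tz":0,"yaw":-6,"claw":0.8},
  {"tx":0,"ty":0,"tz":0,"yaw":-6,"claw":0.8},
  {"tx":0,"ty":0,"tz":0,"yaw":-6,"claw":0.8},
  {"tx":0,"ty":0,"tz":0,"yaw":-6,"claw":0.8},
  {"tx":0,"ty":0,"tz":0,"yaw":-6,"claw":0.8},
  {"tx":0,"ty":0,"tz":0,"yaw":-6,"claw":0.8},
  {"tx":0,"ty":0,"tz":0,"yaw":0,"claw":0.8},
  {"tx":0,"ty":0,"tz":0,"yaw":0,"claw":0.8},
  {"tx":0,"ty":0,"tz":0,"yaw":0,"claw":4},
  {"tx":0,"ty":0,"tz":0,"yaw":0,"claw":4},
  {"tx":0,"ty":0,"tz":0,"yaw":0,"claw":4},
  {"tx":0,"ty":0,"tz":3,"yaw":0,"claw":4},
  {"tx":0,"ty":0,"tz":4,"yaw":0,"claw":4},
  {"tx":-4,"ty":-4,"tz":0,"yaw":8,"claw":4},
  {"tx":-4,"ty":-4,"tz":0,"yaw":8,"claw":4},
  {"tx":-4,"ty":-4,"tz":0,"yaw":8,"claw":4},
])

```text
time_s: 25.55
position: [0.5421, -0.186, 0.1871]
tool_rot: [[-0.006, 1.0, 0.001], [1.0, 0.006, -0.001], [-0.001, 0.001, -1.0]]
ft_force: [-0.3, -1.5, -0.2]
grip_width: 0.04
gripper_force: 0.0
```

Run:
```python
from meas import *
b,_=shot("side"); t,_=shot("top")
for x in stubs(b,"side"): print(x)
for x in stubs(t,"top"): print(x)
print(barpose(b),env.observe()["position"])
```

```text
(np.int32(46), array([370. , 185.7]), array([0.6805, 0.0012, 0.092 ]))
(np.int32(70), array([265.8, 276.5]), array([ 0.4448, -0.2463,  0.092 ]))
(np.int32(38), array([270.7, 318.4]), array([ 0.4527, -0.339 ,  0.092 ]))
(np.int32(98), array([296.5, 158. ]), array([ 0.6794, -0.0156,  0.092 ]))
(np.int32(102), array([301.1, 189.8]), array([ 0.6084, -0.022 ,  0.092 ]))
(np.int32(101), array([332.4, 202. ]), array([ 0.5781, -0.087 ,  0.092 ]))
(np.int32(32), array([336.7, 228. ]), array([ 0.5223, -0.0923,  0.092 ]))
(array([ 0.46774617, -0.29215399]), np.float64(-5.0408248356263465)) [ 0.54037809 -0.1886541   0.18723499]
```

Call:
servo_tool([
  {"tx":-1.9,"ty":-2.65,"tz":-1,"yaw":7.7,"claw":4},
  {"tx":-1.9,"ty":-2.65,"tz":-1,"yaw":7.7,"claw":4},
  {"tx":-1.9,"ty":-2.65,"tz":-1,"yaw":7.7,"claw":4},
  {"tx":-1.75,"ty":-2.55,"tz":-1,"yaw":7.7,"claw":4},
  {"tx":0,"ty":0,"tz":0,"yaw":7.7,"claw":4},
  {"tx":0,"ty":0,"tz":0,"yaw":7.7,"claw":4},
  {"tx":0,"ty":0,"tz":0,"yaw":7.7,"claw":4},
  {"tx":0,"ty":0,"tz":-1,"yaw":7.7,"claw":4},
  {"tx":0,"ty":0,"tz":-1,"yaw":7.7,"claw":4},
  {"tx":0,"ty":0,"tz":-1,"yaw":7.7,"claw":4},
  {"tx":0,"ty":0,"tz":-2,"yaw":7.4,"claw":4},
  {"tx":0,"ty":0,"tz":-2.5,"yaw":0,"claw":4},
  {"tx":0,"ty":0,"tz":-2.5,"yaw":0,"claw":4},
  {"tx":0,"ty":0,"tz":-1.9,"yaw":0,"claw":4},
  {"tx":0,"ty":0,"tz":0,"yaw":0,"claw":4},
  {"tx":0,"ty":0,"tz":0,"yaw":0,"claw":4},
], newtons=40)

```text
time_s: 27.25
position: [0.4693, -0.2903, 0.0282]
tool_rot: [[-0.995, 0.099, 0.0], [0.099, 0.995, -0.0], [-0.0, -0.0, -1.0]]
ft_force: [-0.3, -0.5, 0.7]
grip_width: 0.0401
gripper_force: 0.0
```

Call:
servo_tool([
  {"tx":-0.05,"ty":-0.2,"tz":-0.1,"yaw":0,"claw":4},
  {"tx":0,"ty":0,"tz":0,"yaw":0,"claw":1},
  {"tx":0,"ty":0,"tz":0,"yaw":0,"claw":1},
  {"tx":0,"ty":0,"tz":0,"yaw":0,"claw":1},
  {"tx":0,"ty":0,"tz":0,"yaw":0,"claw":1},
  {"tx":0,"ty":0,"tz":0,"yaw":0,"claw":1},
], newtons=40)

```text
time_s: 27.85
position: [0.4687, -0.2927, 0.0278]
tool_rot: [[-0.995, 0.099, 0.001], [0.099, 0.995, -0.002], [-0.002, -0.001, -1.0]]
ft_force: [0.0, -0.1, 6.3]
grip_width: 0.0149
gripper_force: 40.7
```

Call:
servo_tool([
  {"tx":0,"ty":0,"tz":2,"yaw":0,"claw":1},
  {"tx":0,"ty":0,"tz":2,"yaw":0,"claw":1},
  {"tx":0,"ty":0,"tz":2.1,"yaw":0,"claw":1},
  {"tx":-1.4,"ty":2.27,"tz":0,"yaw":1.52,"claw":1},
  {"tx":-1.4,"ty":2.27,"tz":0,"yaw":1.52,"claw":1},
  {"tx":-1.4,"ty":2.27,"tz":0,"yaw":1.52,"claw":1},
  {"tx":-1.4,"ty":2.27,"tz":0,"yaw":1.52,"claw":1},
  {"tx":-1.4,"ty":2.27,"tz":0,"yaw":1.52,"claw":1},
  {"tx":-1.4,"ty":2.27,"tz":0,"yaw":1.52,"claw":1},
  {"tx":-1.4,"ty":2.27,"tz":0,"yaw":1.52,"claw":1},
  {"tx":-1.4,"ty":2.27,"tz":0,"yaw":1.52,"claw":1},
  {"tx":0,"ty":0,"tz":0,"yaw":0,"claw":1},
  {"tx":0,"ty":0,"tz":0,"yaw":0,"claw":1},
  {"tx":0,"ty":0,"tz":0,"yaw":0,"claw":1},
])

```text
time_s: 29.25
position: [0.3569, -0.1114, 0.088]
tool_rot: [[-0.994, -0.112, 0.001], [-0.112, 0.994, -0.001], [-0.001, -0.001, -1.0]]
ft_force: [0.1, -0.4, -1.0]
grip_width: 0.0151
gripper_force: 39.8
```

```bash
python3 blade.py; cp pics/blade.png pics/blade3.png
```

```text
pos [ 0.3567 -0.1113  0.0878] yaw 6.45 [-0.1  0.4 -0.5]
265 [342.9 264.9] [88, 73, 61, 61, 62, 61, 62, 79, 115, 131, 132, 131, 130, 135, 112, 89, 90, 90, 89, 89, 89, 88] from 332
260 [342.  260.2] [73, 61, 61, 62, 62, 80, 87, 101, 121, 131, 130, 130, 131, 151, 125, 89, 88, 88, 88, 139, 164, 163] from 332
255 [341.2 255.5] [73, 62, 61, 61, 64, 65, 137, 146, 129, 130, 130, 128, 129, 140, 115, 89, 89, 88, 88, 88, 140, 163] from 331
251 [340.3 250.8] [141, 149, 138, 138, 139, 139, 154, 140, 124, 127, 129, 127, 128, 140, 156, 124, 88, 90, 90, 89, 140, 163] from 330
246 [339.5 246.1] [164, 149, 139, 138, 139, 138, 138, 155, 146, 131, 126, 125, 127, 139, 115, 89, 88, 88, 88, 89, 141, 162] from 329
241 [338.6 241.5] [88, 88, 71, 66, 79, 85, 114, 150, 147, 129, 126, 125, 126, 132, 110, 89, 88, 89, 88, 90, 140, 164] from 328
side tip pred [[293.2 228.1]]
```

View pics/blade3.png

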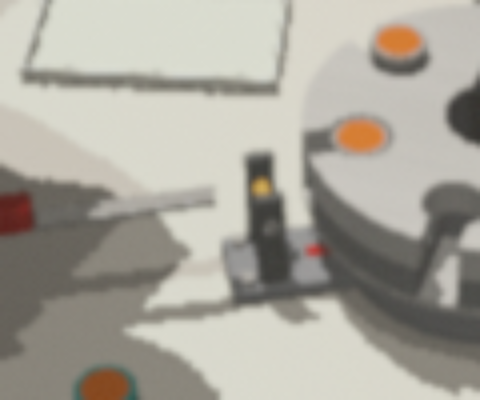

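Same picture as before: the tip at (212,195) lines up with the roller, and stub2 is at the front at (361,136). Insert and lever.

Call:
servo_tool([
  {"tx":1.4,"ty":0.17,"tz":0.1,"yaw":0,"claw":1},
  {"tx":1.4,"ty":0.16,"tz":0,"yaw":0,"claw":1},
  {"tx":1.4,"ty":0.16,"tz":0,"yaw":0,"claw":1},
  {"tx":1.4,"ty":0.15,"tz":0,"yaw":0,"claw":1},
  {"tx":1.4,"ty":0.15,"tz":0,"yaw":0,"claw":1},
  {"tx":1.4,"ty":0.15,"tz":0,"yaw":0,"claw":1},
  {"tx":0,"ty":0,"tz":0,"yaw":0,"claw":1},
])

```text
time_s: 30.05
position: [0.4417, -0.1018, 0.0887]
tool_rot: [[-0.994, -0.113, 0.001], [-0.113, 0.994, -0.0], [-0.001, -0.001, -1.0]]
ft_force: [-0.0, -0.6, -1.1]
grip_width: 0.0148
gripper_force: 39.8
```

Call:
servo_tool([
  {"tx":0,"ty":0,"tz":-0.3,"yaw":0,"claw":1},
  {"tx":0,"ty":0,"tz":-0.3,"yaw":0,"claw":1},
  {"tx":0,"ty":0,"tz":-0.3,"yaw":0,"claw":1},
  {"tx":0,"ty":0,"tz":-0.3,"yaw":0,"claw":1},
  {"tx":0.05,"ty":0,"tz":-0.25,"yaw":0,"claw":1},
  {"tx":0.05,"ty":0,"tz":-0.25,"yaw":0,"claw":1},
  {"tx":0.05,"ty":0,"tz":-0.25,"yaw":0,"claw":1},
  {"tx":0.05,"ty":0,"tz":-0.25,"yaw":0,"claw":1},
  {"tx":0.05,"ty":0,"tz":-0.25,"yaw":0,"claw":1},
  {"tx":0.05,"ty":0,"tz":-0.25,"yaw":0,"claw":1},
  {"tx":0.05,"ty":0,"tz":-0.25,"yaw":0,"claw":1},
  {"tx":0,"ty":0,"tz":-0.25,"yaw":0,"claw":1},
  {"tx":0,"ty":0,"tz":-0.2,"yaw":0,"claw":1},
  {"tx":0,"ty":0,"tz":0,"yaw":0,"claw":1},
], newtons=50)

```text
time_s: 31.45
position: [0.4438, -0.1011, 0.0547]
tool_rot: [[-0.994, -0.113, 0.0], [-0.113, 0.994, 0.0], [-0.0, 0.0, -1.0]]
ft_force: [0.2, 2.0, 3.5]
grip_width: 0.0145
gripper_force: 55.8
```

Run:
```python
from meas import *
b,_=shot("side")
for x in stubs(b,"side")[:4]: print(x)
```

```text
(np.int32(45), array([370. , 185.7]), array([0.6804, 0.001 , 0.092 ]))
(np.int32(45), array([339.2, 189.6]), array([ 0.6094, -0.006 ,  0.092 ]))
(np.int32(51), array([327.2, 209.2]), array([ 0.5755, -0.0704,  0.092 ]))
(np.int32(70), array([265.8, 276.5]), array([ 0.4448, -0.2463,  0.092 ]))
```

Call:
servo_tool([
  {"tx":-0.7,"ty":-0.08,"tz":-0.15,"yaw":0,"claw":1},
  {"tx":-1,"ty":-0.11,"tz":-0.2,"yaw":0,"claw":1},
  {"tx":-1.4,"ty":-0.16,"tz":0,"yaw":0,"claw":1},
  {"tx":-1.8,"ty":-0.2,"tz":0,"yaw":0,"claw":1},
  {"tx":-2,"ty":-0.22,"tz":0,"yaw":0,"claw":1},
  {"tx":-2,"ty":-0.22,"tz":0,"yaw":0,"claw":1},
  {"tx":0,"ty":0,"tz":2,"yaw":0,"claw":1},
  {"tx":0,"ty":0,"tz":2,"yaw":0,"claw":1},
  {"tx":1.2,"ty":-1.8,"tz":1,"yaw":-1.2,"claw":1},
  {"tx":2,"ty":-3,"tz":0,"yaw":-1.6,"claw":1},
  {"tx":2,"ty":-3,"tz":0,"yaw":-1.6,"claw":1},
  {"tx":2,"ty":-3,"tz":0,"yaw":-1.6,"claw":1},
  {"tx":2,"ty":-3,"tz":0,"yaw":-1.6,"claw":1},
  {"tx":1,"ty":-2.5,"tz":0,"yaw":-1.6,"claw":1},
  {"tx":0.7,"ty":-2,"tz":0,"yaw":-1.6,"claw":1},
  {"tx":0,"ty":-0.5,"tz":0,"yaw":-1.6,"claw":1},
  {"tx":0,"ty":0,"tz":0,"yaw":0,"claw":1},
], newtons=40)

```text
time_s: 33.2
position: [0.4625, -0.299, 0.1005]
tool_rot: [[-0.995, 0.105, -0.002], [0.105, 0.995, 0.002], [0.002, 0.001, -1.0]]
ft_force: [-0.4, -0.3, -1.5]
grip_width: 0.0143
gripper_force: 55.1
```

Call:
servo_tool([
  {"tx":0,"ty":0,"tz":-2.5,"yaw":0,"claw":1},
  {"tx":0,"ty":0,"tz":-2.5,"yaw":0,"claw":1},
  {"tx":0,"ty":0,"tz":-0.8,"yaw":0,"claw":1},
  {"tx":0,"ty":0,"tz":-0.6,"yaw":0,"claw":1},
  {"tx":0,"ty":0,"tz":-0.6,"yaw":0,"claw":1},
  {"tx":0,"ty":0,"tz":-0.1,"yaw":0,"claw":1},
  {"tx":0,"ty":0,"tz":0,"yaw":0,"claw":5},
  {"tx":0,"ty":0,"tz":0,"yaw":0,"claw":5},
  {"tx":0,"ty":0,"tz":0,"yaw":0,"claw":5},
  {"tx":0,"ty":0,"tz":3,"yaw":0,"claw":5},
  {"tx":0,"ty":0,"tz":4,"yaw":0,"claw":5},
  {"tx":0,"ty":0,"tz":4,"yaw":0,"claw":5},
  {"tx":0,"ty":0,"tz":4,"yaw":0,"claw":5},
], newtons=22)

```text
time_s: 34.5
position: [0.4633, -0.2988, 0.1819]
tool_rot: [[-0.995, 0.103, -0.001], [0.103, 0.995, 0.0], [0.001, 0.0, -1.0]]
ft_force: [1.6, -0.5, -1.0]
grip_width: 0.0503
gripper_force: 0.0
```

Run:
```python
from meas import *
b,_=shot("side"); t,_=shot("top")
for x in stubs(b,"side",.104)[:4]: print(x)
for x in stubs(t,"top",.104)[:5]: print(x)
print(barpose(b))
b=t[...,2].astype(int)-t[...,0]; m=(b>8)&(t[...,2]>130); m[:, :200]=0;m[:215]=0;m[:,280:]=0
a,c,bb=max(blobs(m,300),key=lambda x:x[0]); ys,xs=np.nonzero(bb); P=onz("top",np.c_[xs,ys],.003)[:,:2]; print("tray",a,c,cv2.minAreaRect((P*1000).astype(np.float32)))
```

```text
(np.int32(44), array([370. , 185.8]), array([ 0.6769, -0.0145,  0.104 ]))
(np.int32(44), array([339.4, 189.7]), array([ 0.6075, -0.0215,  0.104 ]))
(np.int32(51), array([329.3, 209.5]), array([ 0.5781, -0.086 ,  0.104 ]))
(np.int32(99), array([296.5, 158. ]), array([ 0.6758, -0.0162,  0.104 ]))
(np.int32(101), array([301.1, 189.7]), array([ 0.606 , -0.0223,  0.104 ]))
(np.int32(106), array([332.7, 201.4]), array([ 0.5771, -0.0872,  0.104 ]))
(np.int32(32), array([336.9, 227.9]), array([ 0.521, -0.092,  0.104]))
(array([ 0.46941189, -0.29713216]), np.float64(-5.173629031844155))
tray 1618 [244.05315204 246.90296663] ((496.4512634277344, 119.47334289550781), (93.2549819946289, 110.29202270507812), 79.7881088256836)
```

All three stubs stand proud and the bar is on the mat. Now I pick stub2, which is at the front.

Call:
servo_tool([
  {"tx":1.91,"ty":3.53,"tz":0,"yaw":0,"claw":4.6},
  {"tx":1.91,"ty":3.53,"tz":0,"yaw":0,"claw":4.6},
  {"tx":1.91,"ty":3.53,"tz":0,"yaw":0,"claw":4.6},
  {"tx":1.91,"ty":3.53,"tz":0,"yaw":0,"claw":4.6},
  {"tx":1.91,"ty":3.53,"tz":0,"yaw":0,"claw":4.6},
  {"tx":1.91,"ty":3.53,"tz":0,"yaw":0,"claw":4.6},
  {"tx":0,"ty":0,"tz":-2.8,"yaw":0,"claw":4.6},
  {"tx":0,"ty":0,"tz":-2.5,"yaw":0,"claw":4.6},
  {"tx":0,"ty":0,"tz":-1.5,"yaw":0,"claw":4.6},
  {"tx":0,"ty":0,"tz":0,"yaw":0,"claw":4.6},
  {"tx":0,"ty":0,"tz":0,"yaw":0,"claw":2.8},
  {"tx":0,"ty":0,"tz":0,"yaw":0,"claw":2.8},
  {"tx":0,"ty":0,"tz":0,"yaw":0,"claw":2.8},
  {"tx":0,"ty":0,"tz":0,"yaw":0,"claw":2.8},
], newtons=30)

```text
time_s: 36.0
position: [0.5783, -0.0873, 0.1124]
tool_rot: [[-0.995, 0.103, 0.0], [0.103, 0.995, 0.0], [-0.0, 0.0, -1.0]]
ft_force: [1.1, -0.7, -0.3]
grip_width: 0.0301
gripper_force: 29.7
```

Call:
servo_tool([
  {"tx":0,"ty":0,"tz":0,"yaw":0,"claw":2.6},
  {"tx":0,"ty":0,"tz":0.6,"yaw":0,"claw":2.6},
  {"tx":0,"ty":0,"tz":1,"yaw":0,"claw":2.6},
  {"tx":0,"ty":0,"tz":2,"yaw":0,"claw":2.6},
  {"tx":0,"ty":0,"tz":3,"yaw":0,"claw":2.6},
  {"tx":0,"ty":0,"tz":0,"yaw":0,"claw":2.6},
], newtons=40)

```text
time_s: 36.6
position: [0.5799, -0.0878, 0.1831]
tool_rot: [[-0.995, 0.103, 0.008], [0.103, 0.995, -0.003], [-0.008, -0.002, -1.0]]
ft_force: [0.0, -1.3, 0.2]
grip_width: 0.0297
gripper_force: 40.2
```

Run:
```python
from meas import *
b,_=shot("side"); t,_=shot("top")
cv2.imwrite("pics/p1.png",np.hstack([cv2.resize(b[100:280,240:420],None,fx=2,fy=2),cv2.resize(t[140:320,200:400],None,fx=2,fy=2)])[:,:,::-1])
h=t[...,2].astype(int)-t[...,0]
np.save("t2.npy",t)
b=t[...,2].astype(int)-t[...,0]; m=(b>8)&(t[...,2]>130); m[:, :200]=0;m[:215]=0;m[:,280:]=0
a,c,bb=max(blobs(m,300),key=lambda x:x[0]); ys,xs=np.nonzero(bb); P=onz("top",np.c_[xs,ys],.003)[:,:2]; print("tray",a,c,cv2.minAreaRect((P*1000).astype(np.float32)))
```

```text
tray 1112 [232.99910072 250.94154676] ((482.7303161621094, 138.77883911132812), (60.12076950073242, 144.1101531982422), 79.7881088256836)
```

View pics/p1.png

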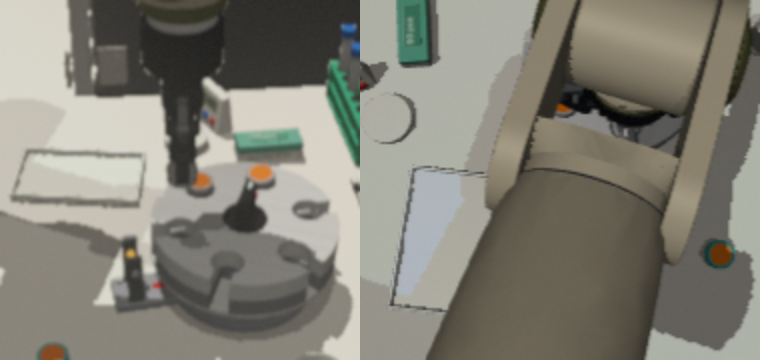

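The side view shows the front pocket empty, with the gripper closed on stub2 (30 mm). The tray corner (top picture 226,224) has not moved. Next I place stub2 in the tray.

Call:
servo_tool([
  {"tx":-1,"ty":3.4,"tz":0,"yaw":0,"claw":2.6},
  {"tx":-1,"ty":3.4,"tz":0,"yaw":0,"claw":2.6},
  {"tx":-1,"ty":3.4,"tz":0,"yaw":0,"claw":2.6},
  {"tx":-1,"ty":3.4,"tz":0,"yaw":-1,"claw":2.6},
  {"tx":-1,"ty":3.4,"tz":0,"yaw":-1,"claw":2.6},
  {"tx":-0.8,"ty":3.3,"tz":0,"yaw":-1,"claw":2.6},
  {"tx":0,"ty":0,"tz":-3,"yaw":-1,"claw":2.6},
  {"tx":0,"ty":0,"tz":-4,"yaw":0,"claw":2.6},
  {"tx":0,"ty":0,"tz":-4,"yaw":0,"claw":2.6},
  {"tx":0,"ty":0,"tz":-2,"yaw":0,"claw":2.6},
  {"tx":0,"ty":0,"tz":-1,"yaw":0,"claw":2.6},
  {"tx":0,"ty":0,"tz":0,"yaw":0,"claw":2.6},
])

```text
time_s: 37.9
position: [0.5197, 0.1156, 0.0372]
tool_rot: [[-0.985, 0.172, -0.003], [0.172, 0.985, -0.0], [0.003, -0.0, -1.0]]
ft_force: [-0.5, 0.3, -0.5]
grip_width: 0.0296
gripper_force: 40.2
```

Down until contact, then release and go to stub1.

Call:
servo_tool([
  {"tx":0,"ty":0,"tz":-0.15,"yaw":0,"claw":2.6},
  {"tx":0,"ty":0,"tz":-0.15,"yaw":0,"claw":2.6},
  {"tx":0,"ty":0,"tz":0,"yaw":0,"claw":2.6},
])

```text
time_s: 38.2
position: [0.5206, 0.1157, 0.036]
tool_rot: [[-0.985, 0.172, 0.001], [0.172, 0.985, -0.0], [-0.001, 0.0, -1.0]]
ft_force: [0.3, -0.7, -1.0]
grip_width: 0.0297
gripper_force: 40.2
```

Call:
servo_tool([
  {"tx":0,"ty":0,"tz":-0.1,"yaw":0,"claw":2.6},
  {"tx":0,"ty":0,"tz":-0.1,"yaw":0,"claw":2.6},
  {"tx":0,"ty":0,"tz":0,"yaw":0,"claw":2.6},
])

```text
time_s: 38.5
position: [0.5205, 0.1157, 0.0337]
tool_rot: [[-0.985, 0.172, 0.001], [0.172, 0.985, -0.0], [-0.001, 0.0, -1.0]]
ft_force: [-0.8, 0.5, 3.4]
grip_width: 0.0298
gripper_force: 40.5
```

Call:
servo_tool([
  {"tx":0,"ty":0,"tz":0,"yaw":0,"claw":4.6},
  {"tx":0,"ty":0,"tz":0,"yaw":0,"claw":4.6},
  {"tx":0,"ty":0,"tz":0,"yaw":0,"claw":4.6},
  {"tx":0,"ty":0,"tz":3,"yaw":0,"claw":4.6},
  {"tx":0,"ty":0,"tz":4,"yaw":0,"claw":4.6},
  {"tx":0,"ty":0,"tz":4,"yaw":0,"claw":4.6},
  {"tx":0,"ty":0,"tz":4,"yaw":0,"claw":4.6},
  {"tx":2.15,"ty":-3.45,"tz":0,"yaw":0,"claw":4.6},
  {"tx":2.15,"ty":-3.45,"tz":0,"yaw":0,"claw":4.6},
  {"tx":2.15,"ty":-3.45,"tz":0,"yaw":0,"claw":4.6},
  {"tx":2.15,"ty":-3.45,"tz":0,"yaw":0,"claw":4.6},
  {"tx":0,"ty":0,"tz":-2.8,"yaw":0,"claw":4.6},
  {"tx":0,"ty":0,"tz":-2.5,"yaw":0,"claw":4.6},
  {"tx":0,"ty":0,"tz":-1.7,"yaw":0,"claw":4.6},
  {"tx":0,"ty":0,"tz":0,"yaw":0,"claw":4.6},
  {"tx":0,"ty":0,"tz":0,"yaw":0,"claw":2.6},
  {"tx":0,"ty":0,"tz":0,"yaw":0,"claw":2.6},
  {"tx":0,"ty":0,"tz":0,"yaw":0,"claw":2.6},
  {"tx":0,"ty":0,"tz":0,"yaw":0,"claw":2.6},
], newtons=35)

```text
time_s: 40.4
position: [0.6066, -0.0224, 0.1142]
tool_rot: [[-0.985, 0.172, 0.001], [0.172, 0.985, -0.0], [-0.002, -0.0, -1.0]]
ft_force: [-0.3, -0.0, 1.3]
grip_width: 0.0295
gripper_force: 34.7
```

Call:
servo_tool([
  {"tx":0,"ty":0,"tz":0.6,"yaw":0,"claw":2.6},
  {"tx":0,"ty":0,"tz":1.4,"yaw":0,"claw":2.6},
  {"tx":0,"ty":0,"tz":2,"yaw":0,"claw":2.6},
  {"tx":0,"ty":0,"tz":3,"yaw":0,"claw":2.6},
  {"tx":-2.65,"ty":2.92,"tz":0,"yaw":0,"claw":2.6},
  {"tx":-2.65,"ty":2.92,"tz":0,"yaw":0,"claw":2.6},
  {"tx":-2.65,"ty":2.92,"tz":0,"yaw":0,"claw":2.6},
  {"tx":-2.65,"ty":2.92,"tz":0,"yaw":0,"claw":2.6},
  {"tx":-2.65,"ty":2.92,"tz":0,"yaw":0,"claw":2.6},
  {"tx":0,"ty":0,"tz":-4,"yaw":0,"claw":2.6},
  {"tx":0,"ty":0,"tz":-4,"yaw":0,"claw":2.6},
  {"tx":0,"ty":0,"tz":-4,"yaw":0,"claw":2.6},
  {"tx":0,"ty":0,"tz":-2,"yaw":0,"claw":2.6},
  {"tx":0,"ty":0,"tz":-0.5,"yaw":0,"claw":2.6},
  {"tx":0,"ty":0,"tz":-0.15,"yaw":0,"claw":2.6},
  {"tx":0,"ty":0,"tz":-0.15,"yaw":0,"claw":2.6},
  {"tx":0,"ty":0,"tz":0,"yaw":0,"claw":2.6},
], newtons=40)

```text
time_s: 42.1
position: [0.4744, 0.1237, 0.0363]
tool_rot: [[-0.985, 0.172, 0.002], [0.172, 0.985, 0.0], [-0.002, 0.0, -1.0]]
ft_force: [0.3, 0.3, -0.3]
grip_width: 0.0295
gripper_force: 39.7
```

Call:
servo_tool([
  {"tx":0,"ty":0,"tz":-0.12,"yaw":0,"claw":2.6},
  {"tx":0,"ty":0,"tz":0,"yaw":0,"claw":2.6},
  {"tx":0,"ty":0,"tz":0,"yaw":0,"claw":4.6},
  {"tx":0,"ty":0,"tz":0,"yaw":0,"claw":4.6},
  {"tx":0,"ty":0,"tz":0,"yaw":0,"claw":4.6},
  {"tx":0,"ty":0,"tz":3,"yaw":0,"claw":4.6},
  {"tx":0,"ty":0,"tz":4,"yaw":0,"claw":4.6},
  {"tx":0,"ty":0,"tz":4,"yaw":0,"claw":4.6},
  {"tx":0,"ty":0,"tz":4,"yaw":0,"claw":4.6},
  {"tx":3.37,"ty":-2.33,"tz":0,"yaw":0,"claw":4.6},
  {"tx":3.37,"ty":-2.33,"tz":0,"yaw":0,"claw":4.6},
  {"tx":3.37,"ty":-2.33,"tz":0,"yaw":0,"claw":4.6},
  {"tx":3.37,"ty":-2.33,"tz":0,"yaw":0,"claw":4.6},
  {"tx":3.37,"ty":-2.33,"tz":0,"yaw":0,"claw":4.6},
  {"tx":3.37,"ty":-2.33,"tz":0,"yaw":0,"claw":4.6},
  {"tx":0,"ty":0,"tz":-2.8,"yaw":0,"claw":4.6},
  {"tx":0,"ty":0,"tz":-2.5,"yaw":0,"claw":4.6},
  {"tx":0,"ty":0,"tz":-1.7,"yaw":0,"claw":4.6},
  {"tx":0,"ty":0,"tz":0,"yaw":0,"claw":4.6},
])

```text
time_s: 44.0
position: [0.6748, -0.016, 0.1112]
tool_rot: [[-0.985, 0.172, -0.006], [0.172, 0.985, 0.001], [0.006, 0.0, -1.0]]
ft_force: [0.9, 0.3, -0.7]
grip_width: 0.0459
gripper_force: 0.0
```

Call:
servo_tool([
  {"tx":0,"ty":0,"tz":0,"yaw":0,"claw":2.6},
  {"tx":0,"ty":0,"tz":0,"yaw":0,"claw":2.6},
  {"tx":0,"ty":0,"tz":0,"yaw":0,"claw":2.6},
  {"tx":0,"ty":0,"tz":0,"yaw":0,"claw":2.6},
])

```text
time_s: 44.4
position: [0.6763, -0.0162, 0.115]
tool_rot: [[-0.985, 0.172, 0.001], [0.172, 0.985, -0.0], [-0.001, -0.0, -1.0]]
ft_force: [-0.4, 0.4, 1.2]
grip_width: 0.0291
gripper_force: 39.5
```

Call:
servo_tool([
  {"tx":0,"ty":0,"tz":0.6,"yaw":0,"claw":2.6},
  {"tx":0,"ty":0,"tz":1.4,"yaw":0,"claw":2.6},
  {"tx":0,"ty":0,"tz":2,"yaw":0,"claw":2.6},
  {"tx":0,"ty":0,"tz":3,"yaw":0,"claw":2.6},
  {"tx":0,"ty":0,"tz":0,"yaw":0,"claw":2.6},
])

```text
time_s: 44.9
position: [0.6776, -0.0164, 0.19]
tool_rot: [[-0.985, 0.172, 0.009], [0.172, 0.985, -0.002], [-0.009, -0.0, -1.0]]
ft_force: [-0.0, 0.1, -0.4]
grip_width: 0.0291
gripper_force: 39.5
```

Run:
```python
from meas import *
b,_=shot("side"); t,_=shot("top")
for x in stubs(b,"side",.0246): print(x)
for x in stubs(t,"top",.0246): print(x)
print(barpose(b))
cv2.imwrite("pics/p2.png",np.hstack([cv2.resize(b[120:280,200:380],None,fx=2,fy=2),cv2.resize(t[170:330,200:390],None,fx=2,fy=2)])[:,:,::-1])
```

```text
(np.int32(72), array([265.8, 276.3]), array([ 0.4395, -0.1861,  0.0246]))
(np.int32(88), array([379.8, 266.8]), array([ 0.438 , -0.185 ,  0.0246]))
(array([ 0.42972276, -0.33500993]), np.float64(1.085981816595992))
```

View pics/p2.png

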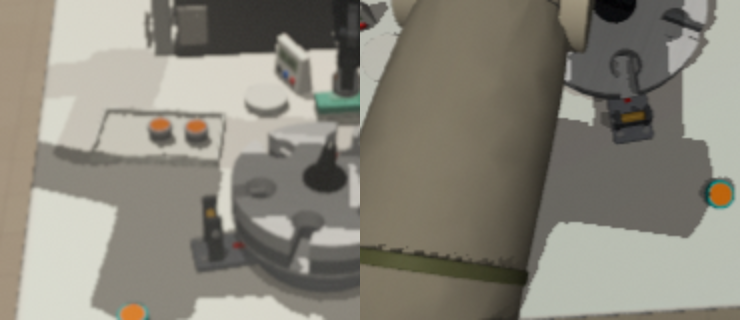

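Two stubs stand upright in the tray, at (160,128) and (196,128) in the left half. The bar has been knocked aside to about (0.430,-0.335), and I'll fix that later. First I place stub0.

Call:
servo_tool([
  {"tx":-3.56,"ty":2.11,"tz":0,"yaw":0,"claw":2.6},
  {"tx":-3.56,"ty":2.11,"tz":0,"yaw":0,"claw":2.6},
  {"tx":-3.56,"ty":2.11,"tz":0,"yaw":0,"claw":2.6},
  {"tx":-3.56,"ty":2.11,"tz":0,"yaw":0,"claw":2.6},
  {"tx":-3.56,"ty":2.11,"tz":0,"yaw":0,"claw":2.6},
  {"tx":-3.56,"ty":2.11,"tz":0,"yaw":0,"claw":2.6},
  {"tx":-3.56,"ty":2.11,"tz":0,"yaw":0,"claw":2.6},
  {"tx":0,"ty":0,"tz":-4,"yaw":0,"claw":2.6},
  {"tx":0,"ty":0,"tz":-4,"yaw":0,"claw":2.6},
  {"tx":0,"ty":0,"tz":-4,"yaw":0,"claw":2.6},
  {"tx":0,"ty":0,"tz":-2,"yaw":0,"claw":2.6},
  {"tx":0,"ty":0,"tz":-0.6,"yaw":0,"claw":2.6},
  {"tx":0,"ty":0,"tz":0,"yaw":0,"claw":2.6},
  {"tx":0,"ty":0,"tz":0,"yaw":0,"claw":2.6},
])

```text
time_s: 46.4
position: [0.4269, 0.1315, 0.0385]
tool_rot: [[-0.985, 0.172, 0.0], [0.172, 0.985, -0.0], [-0.0, 0.0, -1.0]]
ft_force: [0.0, -0.6, -0.6]
grip_width: 0.0293
gripper_force: 39.9
```

Call:
servo_tool([
  {"tx":0,"ty":0,"tz":-0.15,"yaw":0,"claw":2.6},
  {"tx":0,"ty":0,"tz":-0.15,"yaw":0,"claw":2.6},
  {"tx":0,"ty":0,"tz":0,"yaw":0,"claw":2.6},
  {"tx":0,"ty":0,"tz":0,"yaw":0,"claw":4.6},
  {"tx":0,"ty":0,"tz":0,"yaw":0,"claw":4.6},
  {"tx":0,"ty":0,"tz":0,"yaw":0,"claw":4.6},
  {"tx":0,"ty":0,"tz":3,"yaw":0,"claw":4.6},
  {"tx":0,"ty":0,"tz":4,"yaw":0,"claw":4},
  {"tx":0,"ty":0,"tz":4,"yaw":0,"claw":4},
  {"tx":0,"ty":0,"tz":4,"yaw":0,"claw":4},
])

```text
time_s: 47.4
position: [0.4264, 0.1316, 0.1867]
tool_rot: [[-0.985, 0.172, -0.001], [0.172, 0.985, -0.0], [0.0, -0.0, -1.0]]
ft_force: [0.7, 0.3, -0.1]
grip_width: 0.0401
gripper_force: 0.0
```

Call:
servo_tool([
  {"tx":2.2,"ty":-2.1,"tz":0,"yaw":-8,"claw":4},
  {"tx":2.2,"ty":-2.1,"tz":0,"yaw":-8,"claw":4},
  {"tx":2.2,"ty":-2.1,"tz":0,"yaw":-8,"claw":4},
  {"tx":2.2,"ty":-2.1,"tz":0,"yaw":-8,"claw":4},
  {"tx":2.2,"ty":-2.1,"tz":0,"yaw":-8,"claw":4},
  {"tx":2.2,"ty":-2.1,"tz":0,"yaw":-8,"claw":4},
  {"tx":2.2,"ty":-2.1,"tz":0,"yaw":-8,"claw":4},
  {"tx":2.2,"ty":-2.1,"tz":0,"yaw":-8,"claw":4},
  {"tx":2.2,"ty":-2.1,"tz":0,"yaw":-8,"claw":4},
  {"tx":2.2,"ty":-2.1,"tz":0,"yaw":-8,"claw":4},
  {"tx":0.1,"ty":-0.1,"tz":0,"yaw":-8,"claw":4},
  {"tx":0,"ty":0,"tz":0,"yaw":-8,"claw":4},
  {"tx":0,"ty":0,"tz":0,"yaw":-8,"claw":4},
  {"tx":0,"ty":0,"tz":0,"yaw":0,"claw":4},
  {"tx":0,"ty":0,"tz":0,"yaw":0,"claw":4},
], newtons=60)

```text
time_s: 48.9
position: [0.6477, -0.0794, 0.1849]
tool_rot: [[0.402, 0.916, -0.001], [0.916, -0.402, 0.0], [-0.0, -0.001, -1.0]]
ft_force: [0.0, -0.2, 0.7]
grip_width: 0.04
gripper_force: 0.0
```

Closing angle -23.7°, as wanted. Grip the knob and turn it +120°.

Call:
servo_tool([
  {"tx":0,"ty":0,"tz":-3,"yaw":0,"claw":4},
  {"tx":0,"ty":0,"tz":-3.7,"yaw":0,"claw":4},
  {"tx":0,"ty":0,"tz":0,"yaw":0,"claw":4},
  {"tx":0,"ty":0,"tz":0,"yaw":0,"claw":0.8},
  {"tx":0,"ty":0,"tz":0,"yaw":0,"claw":0.8},
  {"tx":0,"ty":0,"tz":0,"yaw":0,"claw":0.8},
  {"tx":0,"ty":0,"tz":0,"yaw":0,"claw":0.8},
  {"tx":0,"ty":0,"tz":0,"yaw":6,"claw":0.8},
  {"tx":0,"ty":0,"tz":0,"yaw":6,"claw":0.8},
  {"tx":0,"ty":0,"tz":0,"yaw":6,"claw":0.8},
  {"tx":0,"ty":0,"tz":0,"yaw":6,"claw":0.8},
  {"tx":0,"ty":0,"tz":0,"yaw":6,"claw":0.8},
  {"tx":0,"ty":0,"tz":0,"yaw":6,"claw":0.8},
  {"tx":0,"ty":0,"tz":0,"yaw":6,"claw":0.8},
  {"tx":0,"ty":0,"tz":0,"yaw":6,"claw":0.8},
  {"tx":0,"ty":0,"tz":0,"yaw":6,"claw":0.8},
  {"tx":0,"ty":0,"tz":0,"yaw":6,"claw":0.8},
])

```text
time_s: 50.6
position: [0.6484, -0.0797, 0.1188]
tool_rot: [[-0.593, 0.805, 0.002], [0.805, 0.593, -0.001], [-0.002, 0.001, -1.0]]
ft_force: [5.1, -2.0, -0.2]
grip_width: 0.0125
gripper_force: 61.1
```

Call:
servo_tool([
  {"tx":0,"ty":0,"tz":0,"yaw":6,"claw":0.8},
  {"tx":0,"ty":0,"tz":0,"yaw":6,"claw":0.8},
  {"tx":0,"ty":0,"tz":0,"yaw":6,"claw":0.8},
  {"tx":0,"ty":0,"tz":0,"yaw":6,"claw":0.8},
  {"tx":0,"ty":0,"tz":0,"yaw":6,"claw":0.8},
  {"tx":0,"ty":0,"tz":0,"yaw":6,"claw":0.8},
  {"tx":0,"ty":0,"tz":0,"yaw":6,"claw":0.8},
  {"tx":0,"ty":0,"tz":0,"yaw":6,"claw":0.8},
  {"tx":0,"ty":0,"tz":0,"yaw":6,"claw":0.8},
  {"tx":0,"ty":0,"tz":0,"yaw":6,"claw":0.8},
  {"tx":0,"ty":0,"tz":0,"yaw":0,"claw":0.8},
  {"tx":0,"ty":0,"tz":0,"yaw":0,"claw":0.8},
  {"tx":0,"ty":0,"tz":0,"yaw":0,"claw":4},
  {"tx":0,"ty":0,"tz":0,"yaw":0,"claw":4},
  {"tx":0,"ty":0,"tz":0,"yaw":0,"claw":4},
  {"tx":0,"ty":0,"tz":3,"yaw":0,"claw":4},
  {"tx":0,"ty":0,"tz":4,"yaw":0,"claw":4},
  {"tx":-4.5,"ty":1,"tz":0,"yaw":0,"claw":4},
  {"tx":-4.5,"ty":1,"tz":0,"yaw":0,"claw":4},
  {"tx":-4.5,"ty":1,"tz":0,"yaw":0,"claw":4},
])

```text
time_s: 52.6
position: [0.5108, -0.0489, 0.1881]
tool_rot: [[-0.994, -0.106, -0.0], [-0.106, 0.994, 0.0], [0.0, 0.0, -1.0]]
ft_force: [0.5, 0.3, 0.2]
grip_width: 0.0401
gripper_force: 0.0
```

Call:
servo_tool([
  {"tx":-4.5,"ty":1,"tz":0,"yaw":0,"claw":4},
  {"tx":-4.5,"ty":1,"tz":0,"yaw":0,"claw":4},
  {"tx":0,"ty":0,"tz":0,"yaw":0,"claw":4},
  {"tx":0,"ty":0,"tz":0,"yaw":0,"claw":4},
])

```text
time_s: 53.0
position: [0.4225, -0.0293, 0.1886]
tool_rot: [[-0.994, -0.106, 0.001], [-0.106, 0.994, -0.0], [-0.001, -0.0, -1.0]]
ft_force: [1.9, -0.2, -0.7]
grip_width: 0.04
gripper_force: 0.0
```

Run:
```python
from meas import *
b,_=shot("side"); t,_=shot("top")
try: print("bar top",bar(t))
except Exception as e: print(e)
print(barpose(b))
cv2.imwrite("pics/p3.png",np.hstack([cv2.resize(b[140:360,200:420],None,fx=1.8,fy=1.8),cv2.resize(t[110:330,260:480],None,fx=1.8,fy=1.8)])[:,:,::-1])
```

```text
bar top (array([ 0.42932523, -0.33533365]), (96.81658935546875, 15.862112998962402), np.float64(0.6465102463184298), array([ 0.42876334, -0.33543085]), array([447.46835443, 267.12341772]))
(array([ 0.42971491, -0.33506616]), np.float64(1.0231060793306561))
```

View pics/p3.png

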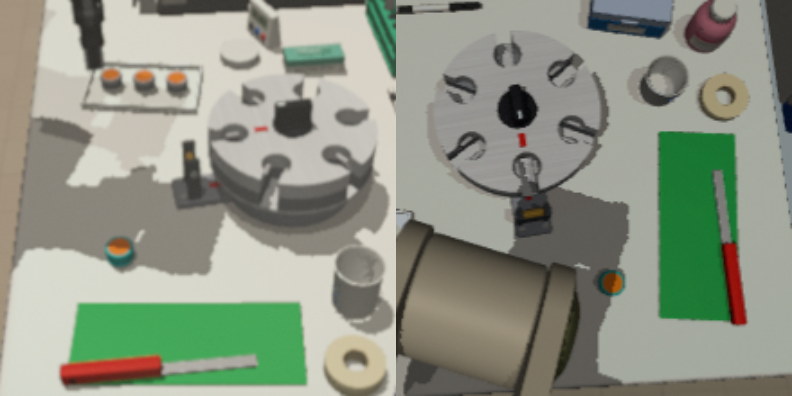

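The deck is home (red mark at 522,139 points to the fulcrum) and all three stubs stand in the tray, at (110,78), (144,80) and (177,81). The bar's handle now overhangs the mat's edge, so I pick it up and put it back.

Call:
servo_tool([
  {"tx":0.1,"ty":-4.37,"tz":0,"yaw":-0.8,"claw":4},
  {"tx":0.1,"ty":-4.37,"tz":0,"yaw":-0.8,"claw":4},
  {"tx":0.1,"ty":-4.37,"tz":0,"yaw":-0.8,"claw":4},
  {"tx":0.1,"ty":-4.37,"tz":0,"yaw":-0.8,"claw":4},
  {"tx":0.1,"ty":-4.37,"tz":0,"yaw":-0.8,"claw":4},
  {"tx":0.1,"ty":-4.37,"tz":0,"yaw":-0.8,"claw":4},
  {"tx":0.1,"ty":-4.37,"tz":0,"yaw":-0.5,"claw":4},
  {"tx":0,"ty":0,"tz":-4,"yaw":0,"claw":4},
  {"tx":0,"ty":0,"tz":-4,"yaw":0,"claw":4},
  {"tx":0,"ty":0,"tz":-4,"yaw":0,"claw":4},
  {"tx":0,"ty":0,"tz":-3,"yaw":0,"claw":4},
  {"tx":0,"ty":0,"tz":-1,"yaw":0,"claw":4},
  {"tx":0,"ty":0,"tz":0,"yaw":0,"claw":4},
  {"tx":0,"ty":0,"tz":0,"yaw":0,"claw":1},
  {"tx":0,"ty":0,"tz":0,"yaw":0,"claw":1},
  {"tx":0,"ty":0,"tz":0,"yaw":0,"claw":1},
  {"tx":0,"ty":0,"tz":0,"yaw":0,"claw":1},
], newtons=40)

```text
time_s: 54.8
position: [0.4306, -0.3362, 0.0298]
tool_rot: [[-1.0, -0.014, 0.003], [-0.014, 1.0, -0.003], [-0.002, -0.003, -1.0]]
ft_force: [0.0, -0.2, 7.6]
grip_width: 0.0146
gripper_force: 40.6
```

Call:
servo_tool([
  {"tx":0,"ty":0,"tz":2,"yaw":0,"claw":1},
  {"tx":1.1,"ty":1.25,"tz":0,"yaw":-2.2,"claw":1},
  {"tx":1.1,"ty":1.25,"tz":0,"yaw":-2.2,"claw":1},
  {"tx":1.1,"ty":1.25,"tz":0,"yaw":-2.2,"claw":1},
  {"tx":0,"ty":0,"tz":0,"yaw":0,"claw":1},
  {"tx":0,"ty":0,"tz":-1.2,"yaw":0,"claw":1},
  {"tx":0,"ty":0,"tz":-0.6,"yaw":0,"claw":1},
  {"tx":0,"ty":0,"tz":-0.15,"yaw":0,"claw":1},
  {"tx":0,"ty":0,"tz":0,"yaw":0,"claw":1},
  {"tx":0,"ty":0,"tz":0,"yaw":0,"claw":4},
  {"tx":0,"ty":0,"tz":0,"yaw":0,"claw":4},
  {"tx":0,"ty":0,"tz":0,"yaw":0,"claw":4},
  {"tx":0,"ty":0,"tz":3,"yaw":0,"claw":4},
  {"tx":0,"ty":0,"tz":4,"yaw":0,"claw":4},
  {"tx":0,"ty":0,"tz":4,"yaw":0,"claw":4},
  {"tx":0,"ty":0,"tz":4,"yaw":0,"claw":4},
  {"tx":-0.5,"ty":4.3,"tz":0,"yaw":0,"claw":4},
  {"tx":-0.5,"ty":4.3,"tz":0,"yaw":0,"claw":4},
  {"tx":-0.5,"ty":4.3,"tz":0,"yaw":0,"claw":4},
  {"tx":-0.5,"ty":4.3,"tz":0,"yaw":0,"claw":4},
])

```text
time_s: 56.8
position: [0.4422, -0.1245, 0.1785]
tool_rot: [[-0.995, 0.102, -0.0], [0.102, 0.995, 0.0], [0.0, 0.0, -1.0]]
ft_force: [1.0, 0.4, 0.3]
grip_width: 0.0399
gripper_force: 0.0
```

Call:
servo_tool([
  {"tx":-0.5,"ty":4.3,"tz":0,"yaw":0,"claw":4},
  {"tx":-0.5,"ty":4.3,"tz":0,"yaw":0,"claw":4},
  {"tx":0,"ty":0,"tz":0,"yaw":0,"claw":4},
  {"tx":0,"ty":0,"tz":0,"yaw":0,"claw":4},
])

```text
time_s: 57.2
position: [0.4329, -0.0394, 0.1787]
tool_rot: [[-0.995, 0.099, 0.0], [0.099, 0.995, -0.0], [-0.0, -0.0, -1.0]]
ft_force: [-1.2, -0.2, -0.3]
grip_width: 0.0401
gripper_force: 0.0
```

Run:
```python
from meas import *
b,_=shot("side"); t,_=shot("top")
print(barpose(b)); 
try: print(bar(t))
except Exception as e: print(e)
for x in stubs(b,"side",.0246): print(x)
# tray frame
c=np.array([.4745,.1234]); a=np.radians(-10); R=np.array([[np.cos(a),np.sin(a)],[-np.sin(a),np.cos(a)]])
print([(R@(x[2][:2]-c)).round(3) for x in stubs(b,"side",.0246)[:3]])
cv2.imwrite("pics/p4.png",np.hstack([cv2.resize(b[140:360,200:420],None,fx=1.8,fy=1.8),cv2.resize(t[110:330,260:480],None,fx=1.8,fy=1.8)])[:,:,::-1])
```

```text
(array([ 0.46149052, -0.29469179]), np.float64(-7.007074645711573))
(array([ 0.46048694, -0.29588544]), (13.509698867797852, 97.66561889648438), np.float64(-6.561467673190965), array([ 0.46057115, -0.29583274]), array([428.        , 253.71521036]))
(np.int32(30), array([279.4, 181.8]), array([0.4745, 0.1265, 0.0246]))
(np.int32(69), array([265.7, 276.5]), array([ 0.4393, -0.1866,  0.0246]))
(np.int32(39), array([266.4, 320.5]), array([ 0.4402, -0.2933,  0.0246]))
[array([-0.001,  0.003]), array([ 0.019, -0.311]), array([ 0.039, -0.416])]
```

View pics/p4.png

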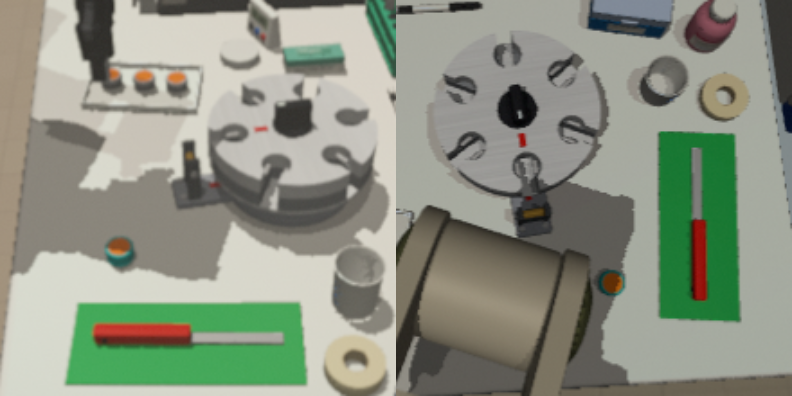

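The bar lies flat within the mat (side view, 95–283 by 335), the deck is home, and the three stubs are in the tray. I hand the job in.

```bash
python3 -c "
from rig import env
print(env.close_job())"
```

```text
the job is handed in; nothing more can be done
None
```

I handed the job in at about 57 s: all three stuck stubs were levered out and stand upright in the tray, the deck is clicked home, and the bar lies flat on its mat. No verdict came back, so this rests on the last camera pictures.

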